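# Dry the nested beaker set at the bench drying station

### The job

Draw the drying station's carriage out fully against its loading stop, take the dried weighing bottle or bottles out of its dish and stand them upright in the white tray. With the carriage still at that stop, nest all the steel beakers that are there upright inside one another in size order in the dish, the widest outermost, each standing on the floor of the one around it, then slide the carriage with them fully home against the drying stop by the air nozzle. Leave the other things on the bench where they are.

Things in the scene. Friction and masses are not known exactly. Their poses are not given: they have to be found in the camera images.
- beaker1_mid (a point): centre, half-way up, of the widest and lowest of the plain open steel beakers: straight round cup, outside diameter 70 mm, height 52 mm, wall 2.5 mm, floor 4 mm thick, 120 g; z is its own upright axis. Starts upright on the bench, left of the robot; may be absent (None). When present it is the outermost.
- beaker2_mid (a point): centre, half-way up, of the second widest of the plain open steel beakers: straight round cup, outside diameter 57 mm, height 69 mm, wall 2.5 mm, floor 4 mm thick, 110 g; z is its own upright axis. Starts upright on the bench, left of the robot; may be absent (None). Nested, its top stands at least 21 mm above the rim around it.
- beaker3_mid (a point): centre, half-way up, of the third widest of the plain open steel beakers: straight round cup, outside diameter 44 mm, height 86 mm, wall 2.5 mm, floor 4 mm thick, 100 g; z is its own upright axis. Starts upright on the bench, left of the robot; may be absent (None). Nested, its top stands at least 21 mm above the rim around it.
- beaker4_mid (a point): centre, half-way up, of the narrowest and tallest of the plain open steel beakers: straight round cup, outside diameter 31 mm, height 103 mm, wall 2.5 mm, floor 4 mm thick, 90 g; z is its own upright axis. Starts upright on the bench, left of the robot; may be absent (None). Nested, its top stands at least 21 mm above the rim around it.
- bottle1_mid (a point): centre, 18 mm above its underside, of a dried weighing bottle: amber glass cylinder, 40 mm in diameter and 36 mm high, with a small white knobbed stopper on top (overall height 50 mm), 70 g; z is its upright axis. It starts upright in the dish of the carriage. There are one or two (the absent one reads None).
- bottle2_mid (a point): centre, 18 mm above its underside, of a dried weighing bottle: amber glass cylinder, 40 mm in diameter and 36 mm high, with a small white knobbed stopper on top (overall height 50 mm), 70 g; z is its upright axis. It starts upright in the dish of the carriage. There are one or two (the absent one reads None).
- carriage (a joint): position of the drying station's carriage along its straight rods, in m: 0 = against the loading stop (end block farther from the air nozzle), 0.18 = against the drying stop (end block beside the air nozzle). Stiff: about 3 N of friction, stays where it is left. It starts near the drying stop.
- dish (a point): centre of the carriage's round white dish, on its floor (45 mm above the bench); moves with the carriage. The floor is flat, 108 mm across, inside a rim 4 mm high and 4 mm thick. Its -y axis points along the rods towards the drying stop (the way the joint grows), its z up; the handle lies 100 mm along its -x axis.
- handle (a point): grip point on the carriage's upright black handle, a post 16 mm thick along the rods (y of this frame) and 22 mm across them, running from 40 to 105 mm above the bench; this point is 15 mm below its top, 90 mm above the bench, on its axis. Frame parallel to the dish's. Fixed to the carriage.
- tray: white open tray for the dried bottles, on the robot's right, does not move: 150 mm square, 22 mm high, walls 4 mm, floor about 4 mm thick; origin at the centre of its underside.
- station: base of the drying station, fixed: 120 mm by 340 mm (its y lies along the rods), origin at the centre of its underside. At its -y end, behind the rods (+x), a blower box 100 mm high reaches to x = 205 mm, its air nozzle ends at x = 90, y = -90 mm, 190 to 240 mm up. Nothing stands over the rods.
- reagent: bystander, to be left where it is: amber jar with a red cap, 52 mm in diameter, 85 mm high; loose on the bench. Origin at the centre of its underside.
- marker: bystander, to be left where it is: grey pen, 12 mm thick, 120 mm long along its x; loose on the bench. Origin near its middle, at its underside.
- slidebox: bystander, to be left where it is: white flat box 85 x 100 x 30 mm; loose on the bench. Origin at the centre of its underside.
- cork_mat: bystander, to be left where it is: cork disc 60 mm in diameter, 12 mm thick; loose on the bench. Origin at the centre of its underside.
- spatula: bystander, to be left where it is: steel spatula 160 mm long along its x, lying flat; loose on the bench. Origin near its middle, at its underside.
- wash: bystander, to be left where it is: white plastic bottle 56 mm in diameter, 130 mm high; loose on the bench. Origin at the centre of its underside.
Mind the look-alikes: they are no part of the job. Leave any green or purple look-alike of the part that bears bottle2_mid alone. Leave any purple look-alike of the part that bears beaker2_mid alone.

How it is judged:
By the outcome, as a careful person would: the job done as asked, in the order asked, and still so for the second after the job is handed in, with the robot touching nothing.
Of bottle1, bottle2 only 1 to 2 are there at a start; the rules pass over those that are not, and their reading is None.
Of beaker1, beaker2, beaker3, beaker4 only 3 to 4 are there at a start; the rules pass over those that are not, and their reading is None.
At some moment in a run one of bottle1, bottle2, beaker1, beaker2, beaker3 may be knocked a few centimetres aside while the robot is not near it.
It also fails if it takes over 210 s, if anything falls off the work surface, if the arm or the gripper's body presses on something with over 40 N, if the wrist force passes 120 N, or if a joint passes its speed limit or range.

### The arm

A 6-joint arm with a two-finger parallel gripper is mounted at the origin on the work surface. World frame = base frame: x ahead of the robot, y to its left, z up, the work surface at z = 0. Lengths are in m, angles in degrees, forces in N, time in s.
With the tool pointing down it reaches from about 0.3 to 0.75 m from the base axis. Payload 8.5 kg.
Tool frame: the origin (TCP) lies midway between the tips of the shut fingers; the grasp point (between the pads) lies 19 mm behind it (env.grip_depth is the distance from the TCP to the grasp point, in m); y points along the fingers, x is the direction in which the jaws open and shut, and the axes are right-handed (so a half turn about y gives the same grasp; the last joint's range is limited). The gripper opens to 85 mm and grips with 20 to 120 N. Pads are 22 mm wide; open, the fingers measure 114 mm over their backs; the gripper's body (76 mm by 85 mm) begins 54 mm behind the grasp point. The pads swing forward as they close: fully open they stand 13 mm farther back than shut.
Start: joints at [-80.575, 21.807, 74.336, -0, 83.858, -12.336], TCP at [0.204, -0.511, 0.193] pointing down, gripper open.
Joint ranges: [-178.18, 178.18], [-50.72, 133.34], [12.68, 142.11], [-81.47, 261.47], [9.98, 163.14], [-165.26, 165.26]. Speed limits (degrees/s): [136.94, 136.94, 180, 180, 180, 180].

### API

Orientations are given as a 3x3 rotation matrix whose columns are the frame's x, y, z axes.
In Python, from rig import env gives the robot as it stands.
- The arm moves only by the shell command python3 -m inch 'ROWS' [FORCE]. ROWS is JSON, a list that holds one entry, the list of rows, each a list of 7 numbers: the gripper command: -1 is shut, 1 is fully open, values between are in proportion, then the shift along the world's x, y, z in cm, then the turn, a rotation vector about the world's x, y, z in degrees. In form: [[[grip, dx, dy, dz, rx, ry, rz], ...]]. A call has 1 to 20 rows; each row is the pose to reach, as a shift and turn from the pose commanded when the call began; what a row does not reach only later rows make up. A row lasts 1/8 s, in which the tool goes at most 62.5 mm and 10.7 degrees, less where a joint would pass 70% of its speed; a pose out of reach is approached as far as the arm can. A call with a gripper value outside its range is refused whole. The fingers move at their own pace and stop on an object; FORCE is the grip in N (left out, the last holds). Time passes only in rows, so rows that repeat a pose let the fingers close. It gives the time, the measured TCP pose, the force and the opening at its end, in the units of the state.
- env.observe(): the state, without advancing time (a new reading comes with each control period).
- env.get_image(name): name is "scene" or "top"; returns a dict with "frame" (420x560x3 uint8, red, green, blue), "mtx" (3x3 intrinsics, pixels), "distortion" ([k1, k2, p1, p2, k3] as OpenCV has them; the pictures are not rectified), "rvec" (rotation vector, rad) and "tvec" (3), from world to camera coordinates, as OpenCV has them. Camera axes: x right, y down, z forward; pixel columns grow to the right and rows downward; lengths in m; the calibration is good to about 2 mm. A picture is of the moment at which its call begins. There is no depth.
- env.close_job(): hands the job in, once; it reports no verdict.
The state is a dict: "time_s": time; "q": joint angles; "qvel": joint speeds; "joint_efforts": joint torques, N m; "position": TCP position; "tool_rot": TCP orientation; "ft_force": force on the tool from outside, world axes, zero at the start; "wrist_torque": the same for the moment, N m; "grip_width": finger opening in m.
Only numpy, scipy, OpenCV 4.12 (cv2) and the standard library are available. Lean on these libraries where they do the work, as an engineer would, in place of code of your own. Each camera call takes 0.05 s, during which the arm holds its last target.

## Working session

There is one attempt and no reset: what is moved stays moved. The work goes in short steps, Python scripts to look and compute and a shell command to move; the robot and the scene stay as the last step left them, time stands still between calls to the robot, and variables do not carry over. Pictures are saved under pics/ and viewed, and the job is handed in when it is done.

```bash
ls; mkdir -p pics
cat > h.py <<'E'
from rig import env
import numpy as np, cv2
def shot(n,tag):
    d=env.get_image(n); cv2.imwrite(f'pics/{tag}.png',d['frame'][:,:,::-1]); np.savez(f'pics/{tag}.npz',**{k:np.array(v) for k,v in d.items()}); return d
def load(tag): return dict(np.load(f'pics/{tag}.npz'))
def ray(d,px):
    p=cv2.undistortPoints(np.array(px,float).reshape(-1,1,2),np.array(d['mtx']),np.array(d['distortion'])).reshape(-1,2)
    R=cv2.Rodrigues(np.array(d['rvec'],float))[0]; t=np.array(d['tvec'],float).ravel()
    return -R.T@t,(R.T@np.c_[p,np.ones(len(p))].T).T
def onz(d,px,z):
    c,r=ray(d,px); return c+r*((z-c[2])/r[:,2])[:,None]
def proj(d,X):
    return cv2.projectPoints(np.array(X,float).reshape(-1,1,3),np.array(d['rvec'],float),np.array(d['tvec'],float),np.array(d['mtx']),np.array(d['distortion']))[0].reshape(-1,2)
E
python3 - <<'E'
from h import *
for n in('scene','top'):
    d=shot(n,n+'0'); c,r=ray(d,[[280,210]]); print(n,c,onz(d,[[280,210]],0))
print(env.observe())
E
```

```text
pics
scene [ 1.26820038 -0.66613859  0.7019827 ] [[0.38157502 0.14344425 0.        ]]
top [ 0.39195892 -0.0050506   1.11686088] [[0.52442931 0.00676309 0.        ]]
{'time_s': 0.1, 'q': array([-8.05736061e+01,  2.18388548e+01,  7.43780425e+01,  1.05953250e-04,
        8.38569751e+01, -1.23346250e+01]), 'qvel': array([ 0.06498012, -0.16457238, -0.14362448, -0.04223246,  0.02388725,
       -0.03293635]), 'joint_efforts': array([ 3.64820196e-03, -4.49223268e+01, -2.31655222e+01, -1.56648643e-04,
        3.73526680e-03, -1.62089640e-05]), 'position': array([ 0.2038642 , -0.51050575,  0.19247132]), 'tool_rot': array([[ 3.70735739e-01, -2.09350907e-04,  9.28738374e-01],
       [-9.28737544e-01,  1.27220713e-03,  3.70735694e-01],
       [-1.25916144e-03, -9.99999169e-01,  2.77220604e-04]]), 'ft_force': array([0.44068841, 0.25614719, 0.02332936]), 'wrist_torque': array([-0.0066663 , -0.04001166,  0.03881967]), 'grip_width': 0.08563495934665834}
```

View pics/scene0.png

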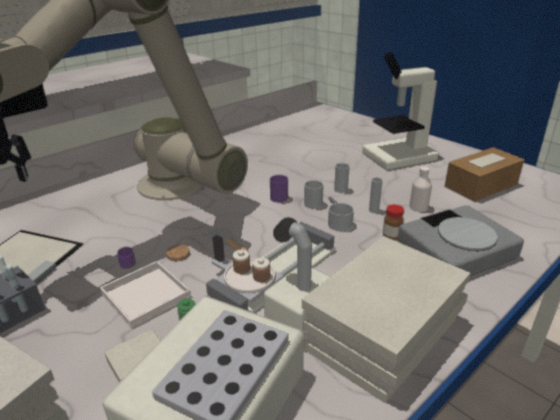

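View pics/top0.png

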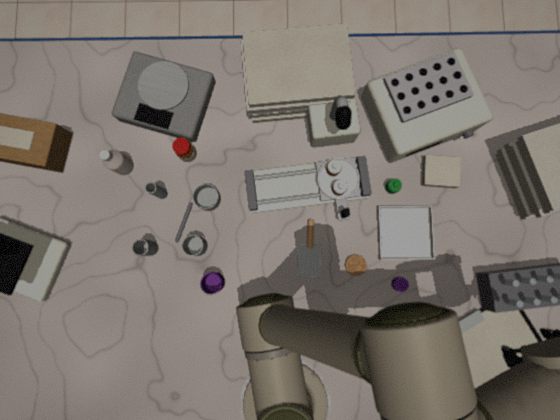

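Run:
```python
from h import *
d=load('top0');f=d['frame'][:,:,::-1]
cv2.imwrite('pics/c1.png',cv2.resize(f[140:310,90:240],None,fx=3.5,fy=3.5,interpolation=cv2.INTER_CUBIC))
cv2.imwrite('pics/c2.png',cv2.resize(f[140:240,235:445],None,fx=3.8,fy=3.8,interpolation=cv2.INTER_CUBIC))
s=load('scene0')['frame'][:,:,::-1]
cv2.imwrite('pics/c3.png',cv2.resize(s[150:320,190:450],None,fx=3,fy=3,interpolation=cv2.INTER_CUBIC))
```

```text
(no output)
```

View pics/c1.png

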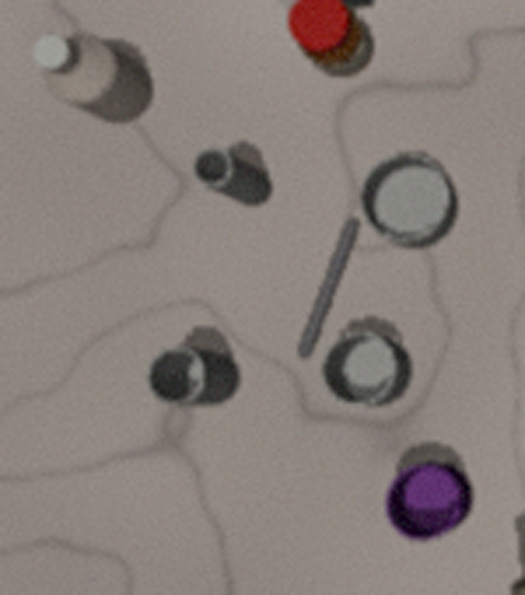

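View pics/c2.png

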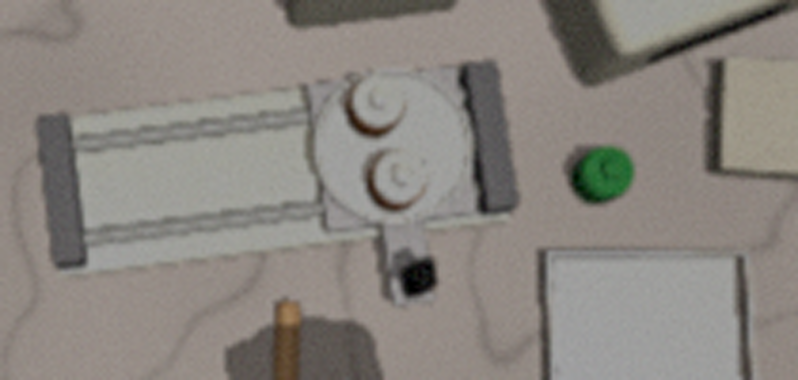

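View pics/c3.png

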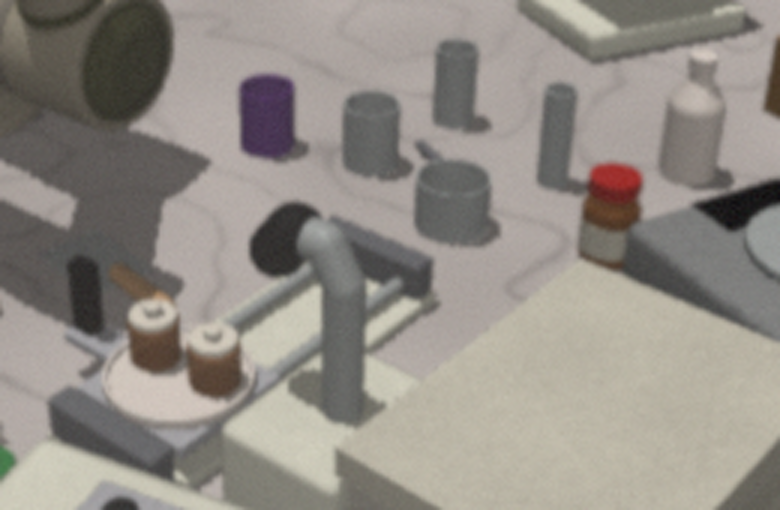

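Run:
```python
from h import *
d=load('top0');s=load('scene0')
for n,c,z in [('b1',(207.1,197.1),.052),('b2',(195.1,245.1),.069),('b3',(140.9,247.1),.086),('b4',(150.6,187.7),.103),('purpB',(212,282),.069),('handle',(345,212.4),.105),('botA',(334.5,166.3),.095),('botB',(340.8,185.8),.095),('dish',(337.6,178.2),.049),('blockL1',(235+55/3.8,140+117/3.8),.07),('tray',(404.5,231),.022),('reagent',(182,147),.085),('wash',(104,153.5),.13)]:
    p=onz(d,[c],z)[0]; print(n,p.round(4),'scene px',proj(s,[p,[p[0],p[1],0]]).round(1).tolist(), 'px/mm',np.linalg.norm(proj(d,[p])-proj(d,[p+[0,.01,0]]))/10)
# end blocks corners: left block outer edge, right block
print(onz(d,[[235+40/3.8,140+117/3.8],[235+58/3.8,140+267/3.8],[235+500/3.8,140+62/3.8],[235+518/3.8,140+208/3.8]],.06))
```

```text
b1 [0.5568 0.204  0.052 ] scene px [[339.0, 209.0], [338.0, 225.0]] px/mm 0.36806261199597257
b2 [0.4267 0.2313 0.069 ] scene px [[311.9, 184.9], [311.4, 205.2]] px/mm 0.37975613262563235
b3 [0.4233 0.3677 0.086 ] scene px [[341.6, 165.7], [340.2, 190.1]] px/mm 0.38714093488999585
b4 [0.576  0.3406 0.103 ] scene px [[376.6, 179.2], [373.4, 210.4]] px/mm 0.38632621537461664
purpB [0.3301 0.1862 0.069 ] scene px [[278.5, 179.2], [278.8, 199.2]] px/mm 0.3838648348656536
handle [ 0.503  -0.1616  0.105 ] scene px [[218.8, 236.0], [222.3, 271.9]] px/mm 0.3882952056163804
botA [ 0.6269 -0.1397  0.095 ] scene px [[260.8, 258.5], [262.2, 291.9]] px/mm 0.37907817018072787
botB [ 0.5744 -0.1546  0.095 ] scene px [[240.6, 251.2], [242.9, 284.2]] px/mm 0.3813598222415735
dish [ 0.604  -0.1532  0.049 ] scene px [[250.4, 273.1], [251.3, 289.9]] px/mm 0.36407957151598314
blockL1 [0.624  0.0868 0.07  ] scene px [[328.8, 228.9], [327.7, 251.8]] px/mm 0.37093000233090007
tray [ 0.4576 -0.3374  0.022 ] scene px [[147.6, 288.1], [149.2, 295.5]] px/mm 0.3610752854506263
reagent [0.6884 0.2656 0.085 ] scene px [[393.2, 208.1], [389.7, 235.1]] px/mm 0.37434902309184315
wash [0.6615 0.4522 0.13  ] scene px [[425.6, 168.1], [419.4, 207.6]] px/mm 0.3936871796852221
[[ 0.62634823  0.09838352  0.06      ]
 [ 0.51790852  0.08612076  0.06      ]
 [ 0.66132683 -0.23291319  0.06      ]
 [ 0.55482649 -0.24134756  0.06      ]]
```

Candidates (top view):
- **Amber bottles in the dish:** (334,166) and (341,186). Look-alikes are green (394,186) and purple (400,284).
- **Steel beakers:** b1 (207,197), b2 (195,245), b3 (141,247), b4 (151,188). The purple look-alike is at (212,282), and the reagent jar's red cap is at (182,147).
- **Handle:** black post at (345,212).

The crops confirm all four beakers and both bottles are there, and the projections into the scene view match within about 2 px.

First I go above the handle.

```bash
python3 -m inch '[[[0.2,10,12,6,0,0,-5],[0.2,20,24,6,0,0,-10],[0.2,29.9,35,6,0,0,-16],[0.2,29.9,35,6,0,0,-16],[0.2,29.9,35,6,0,0,-16],[0.2,29.9,35,6,0,0,-16],[0.2,29.9,35,6,0,0,-16],[0.2,29.9,35,6,0,0,-16],[0.2,29.9,35,6,0,0,-16],[0.2,29.9,35,6,0,0,-16],[0.2,29.9,35,6,0,0,-16],[0.2,29.9,35,6,0,0,-16]]]' 40
python3 - <<'E'
from h import *
o=env.observe();print(o['q'].round(1),o['tool_rot'].round(3))
E
```

```text
time_s: 1.6
position: [0.5024, -0.1615, 0.253]
tool_rot: [[0.099, -0.0, 0.995], [-0.995, -0.0, 0.099], [0.0, -1.0, -0.0]]
ft_force: [0.4, -0.2, -0.1]
grip_width: 0.0514
[-30.7  17.5  71.   -0.   91.5  53.6] [[ 0.099 -0.     0.995]
 [-0.995 -0.     0.099]
 [ 0.    -1.    -0.   ]]
```

```bash
python3 -m inch '[[[0.2,0,0,-6,0,0,0],[0.2,0,0,-12,0,0,0],[0.2,0,0,-16,0,0,0],[0.2,0,0,-17.6,0,0,0],[0.2,0,0,-17.6,0,0,0],[-1,0,0,-17.6,0,0,0],[-1,0,0,-17.6,0,0,0],[-1,0,0,-17.6,0,0,0],[-1,0,0,-17.6,0,0,0],[-1,0,0,-17.6,0,0,0]]]' 50
```

```text
time_s: 2.85
position: [0.5029, -0.1608, 0.0771]
tool_rot: [[0.1, 0.0, 0.995], [-0.995, -0.0, 0.1], [0.0, -1.0, 0.0]]
ft_force: [-0.1, -0.7, 0.1]
grip_width: 0.0001
```

Run:
```python
from h import *
d=shot('top','t1');s=shot('scene','s1')
a=cv2.resize(d['frame'][150:260,280:410,::-1],None,fx=3.6,fy=3.6,interpolation=cv2.INTER_CUBIC)
b=cv2.resize(s['frame'][190:330,150:300,::-1],None,fx=2.2,fy=2.2,interpolation=cv2.INTER_CUBIC)
h=max(a.shape[0],b.shape[0]);o=np.zeros((h,a.shape[1]+b.shape[1],3),np.uint8);o[:a.shape[0],:a.shape[1]]=a;o[:b.shape[0],a.shape[1]:]=b
cv2.imwrite('pics/m1.png',o);print(o.shape,env.observe()['grip_width'])
```

```text
(396, 798, 3) -0.0003735903664042711
```

View pics/m1.png

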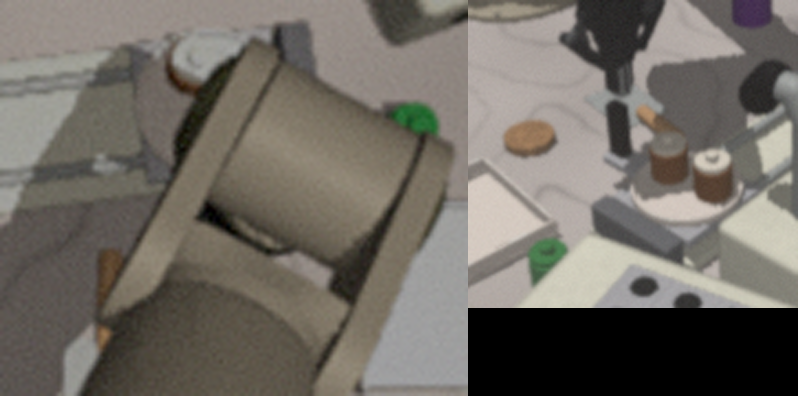

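Run:
```python
from h import *
s=load('s1');p=env.observe()['position'];print(proj(s,[p,[.5029,-.1608,.105],[.52,-.16,.105]]))
cv2.imwrite('pics/m2.png',cv2.resize(s['frame'][190:290,170:290,::-1],None,fx=6,fy=6,interpolation=cv2.INTER_CUBIC))
```

```text
[[220.01345258 245.76606166]
 [219.04827736 235.88718013]
 [223.74011279 238.7080618 ]]
```

View pics/m2.png

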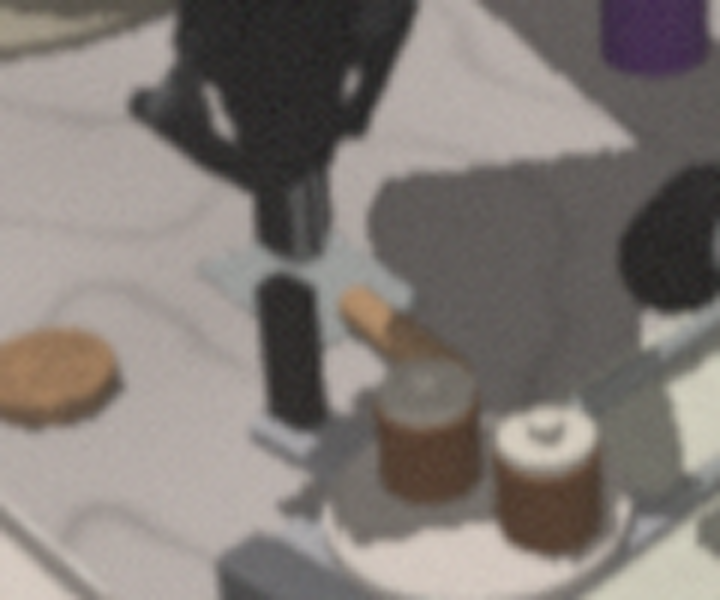

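Run:
```python
from h import *
s=load('s1')
for z in (.06,.077,.09,.1,.11,.12): print(z,onz(s,[[218.3,233]],z).round(4))
s0=load('scene0');print(proj(s0,[[.2039,-.5105,.1925]]))
cv2.imwrite('pics/m3.png',cv2.resize(s0['frame'][90:210,0:100,::-1],None,fx=5,fy=5,interpolation=cv2.INTER_CUBIC))
print(env.observe()['q'].round(2),env.observe()['position'],env.observe()['ft_force'])
```

```text
0.06 [[ 0.4332 -0.1162  0.06  ]]
0.077 [[ 0.4553 -0.1307  0.077 ]]
0.09 [[ 0.4722 -0.1419  0.09  ]]
0.1 [[ 0.4852 -0.1504  0.1   ]]
0.11 [[ 0.4982 -0.159   0.11  ]]
0.12 [[ 0.5112 -0.1676  0.12  ]]
[[ 12.35283329 209.74895911]]
[-30.59  26.29  88.13  -0.    65.58  53.65] [ 0.50291931 -0.16076547  0.07706084] [-0.1276029  -0.16772533  0.19586469]
```

View pics/m3.png

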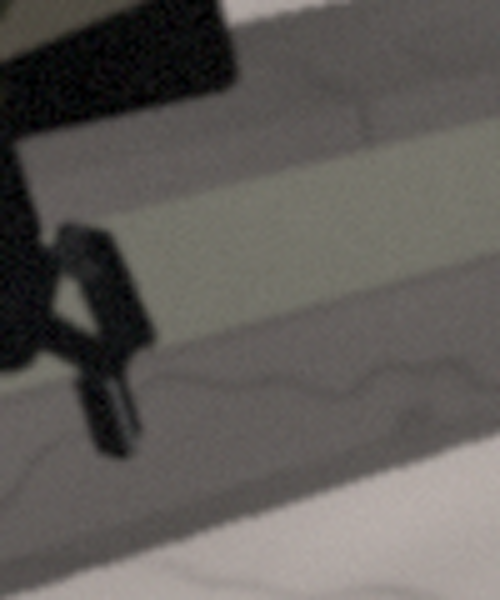

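Run:
```python
from h import *
s0=load('scene0');p=np.array([.2039,-.5105,.1925])
for sg in(1,-1):
  for dz in(.013,.03,.05): print(sg,dz,proj(s0,[p+sg*np.array([.371,-.929,0])*.047+[0,0,dz]]))
```

```text
1 0.013 [[ -7.83670974 214.56723749]]
1 0.03 [[-10.36714723 207.77369132]]
1 0.05 [[-13.38927772 199.6336706 ]]
-1 0.013 [[ 27.95462756 195.53377218]]
-1 0.03 [[ 25.87239699 189.02680534]]
-1 0.05 [[ 23.38795497 181.24011469]]
```

Run:
```python
from h import *
print(env.grip_depth,[a for a in dir(env) if a[0]!='_'])
d=load('top0');p=np.array([.2039,-.5105,.1925])
for sg in(1,-1):
  for dz in(.013,.05): print(sg,dz,proj(d,[p+sg*np.array([.371,-.929,0])*.047+[0,0,dz]]))
cv2.imwrite('pics/m4.png',cv2.resize(d['frame'][280:420,430:560,::-1],None,fx=4.2,fy=4.2,interpolation=cv2.INTER_CUBIC))
```

```text
0.0187 ['MotionError', 'close_job', 'get_image', 'grip_depth', 'observe']
1 0.013 [[531.95933848 329.83672342]]
1 0.05 [[542.70521174 333.01685958]]
-1 0.013 [[494.08912039 346.60250969]]
-1 0.05 [[503.22600742 350.52713154]]
```

View pics/m4.png

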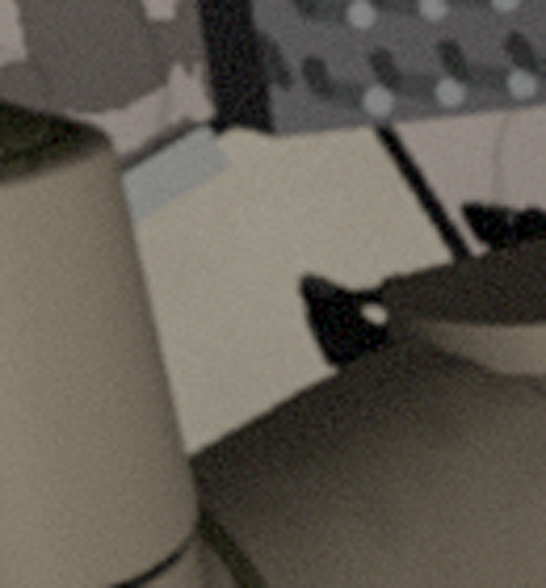

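Both views put the fingertips about 36 mm higher than the reported TCP. The start picture gives the same offset, and x and y agree. The jaws therefore closed just above the handle at tip z of about 0.113, so from here I use tip z = reported z + 0.036. Next I open, go 38 mm lower and close.

```bash
python3 -m inch '[[[0.2,0,0,1,0,0,0],[0.2,0,0,1,0,0,0],[0.2,0,0,1,0,0,0],[0.2,0,0,1,0,0,0],[0.2,0,0,-1,0,0,0],[0.2,0,0,-3,0,0,0],[0.2,0,0,-3.8,0,0,0],[0.2,0,0,-3.8,0,0,0],[-1,0,0,-3.8,0,0,0],[-1,0,0,-3.8,0,0,0],[-1,0,0,-3.8,0,0,0],[-1,0,0,-3.8,0,0,0],[-1,0,0,-3.8,0,0,0]]]' 50
```

```text
time_s: 4.58
position: [0.5035, -0.1615, 0.0401]
tool_rot: [[0.101, 0.002, 0.995], [-0.995, -0.002, 0.101], [0.002, -1.0, 0.002]]
ft_force: [-0.9, -2.3, 5.1]
grip_width: 0.0156
```

Grip is 15.6 mm, so I have the handle. Now I draw the carriage towards +y, watching the force.

```bash
python3 -m inch '[[[-1,-0.2,2,0,0,0,0],[-1,-0.4,4,0,0,0,0],[-1,-0.6,6,0,0,0,0],[-1,-0.9,8,0,0,0,0],[-1,-1.1,10,0,0,0,0],[-1,-1.1,10,0,0,0,0]]]'
```

```text
time_s: 5.32
position: [0.4922, -0.0594, 0.04]
tool_rot: [[0.102, 0.002, 0.995], [-0.995, 0.0, 0.102], [-0.0, -1.0, 0.002]]
ft_force: [-1.5, 2.9, 8.7]
grip_width: 0.0152
```

```bash
python3 -m inch '[[[-1,-0.2,2,0,0,0,0],[-1,-0.4,4,0,0,0,0],[-1,-0.6,5.5,0,0,0,0],[-1,-0.6,5.5,0,0,0,0]]]'
```

```text
time_s: 5.82
position: [0.4861, -0.0046, 0.04]
tool_rot: [[0.102, 0.002, 0.995], [-0.995, 0.0, 0.102], [-0.0, -1.0, 0.002]]
ft_force: [-1.5, 3.9, 9.1]
grip_width: 0.015
```

```bash
python3 -m inch '[[[-1,-0.1,0.5,0,0,0,0],[-1,-0.1,1,0,0,0,0],[-1,-0.2,1.5,0,0,0,0],[-1,-0.2,1.5,0,0,0,0]]]'
```

```text
time_s: 6.32
position: [0.4849, 0.0065, 0.04]
tool_rot: [[0.102, 0.002, 0.995], [-0.995, -0.006, 0.102], [0.006, -1.0, 0.002]]
ft_force: [-1.7, -18.4, 6.8]
grip_width: 0.0153
```

```bash
python3 -m inch '[[[-1,0,0.2,0,0,0,0],[-1,0,0.4,0,0,0,0],[-1,-0.1,0.6,0,0,0,0],[-1,-0.1,0.6,0,0,0,0]]]'
```

```text
time_s: 6.82
position: [0.485, 0.0065, 0.0401]
tool_rot: [[0.102, 0.004, 0.995], [-0.995, -0.015, 0.102], [0.016, -1.0, 0.002]]
ft_force: [-3.2, -55.9, 0.6]
grip_width: 0.0152
```

Hard stop felt at y=0.0065 (56 N on the handle). I relax the load, release and lift.

```bash
python3 -m inch '[[[-1,0,-0.4,0,0,0,0],[-1,0,-0.8,0,0,0,0],[-1,0,-0.8,0,0,0,0],[-0.2,0,-0.8,0,0,0,0],[-0.2,0,-0.8,0,0,0,0],[-0.2,0,-0.8,0,0,0,0],[0,0,-0.8,4,0,0,0],[0,0,-0.8,10,0,0,0],[0,-10,-0.8,16,0,0,0],[0,-20,-10.8,18,0,0,0],[0,-22,-20,18,0,0,0],[0,-22,-30,18,0,0,0],[0,-22,-30,18,0,0,0],[0,-22,-30,18,0,0,0],[0,-22,-30,18,0,0,0],[0,-22,-30,18,0,0,0],[0,-22,-30,18,0,0,0]]]'
python3 - <<'E'
from h import *
d=shot('top','t2');s=shot('scene','s2')
cv2.imwrite('pics/t2c.png',cv2.resize(d['frame'][130:300,90:360,::-1],None,fx=2.9,fy=2.9,interpolation=cv2.INTER_CUBIC))
cv2.imwrite('pics/s2c.png',cv2.resize(s['frame'][150:320,190:450,::-1],None,fx=3,fy=3,interpolation=cv2.INTER_CUBIC))
E
```

```text
time_s: 8.95
position: [0.2629, -0.284, 0.2188]
tool_rot: [[0.1, -0.0, 0.995], [-0.995, 0.001, 0.1], [-0.001, -1.0, -0.0]]
ft_force: [0.4, 0.5, -0.9]
grip_width: 0.0426
```

View pics/t2c.png

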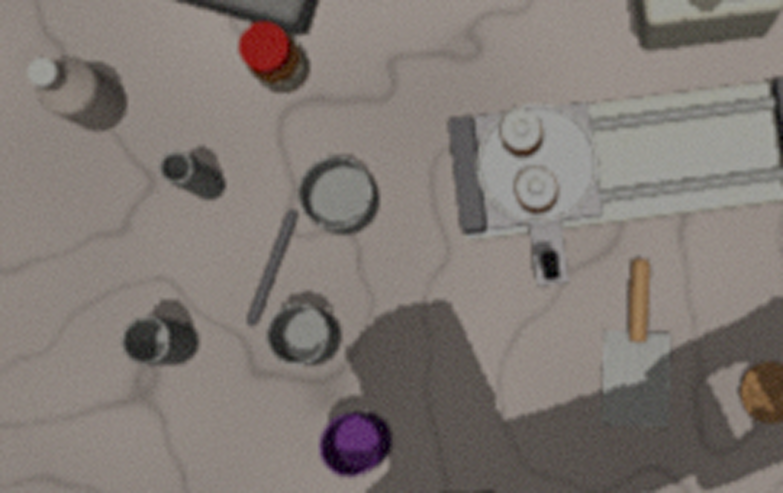

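View pics/s2c.png

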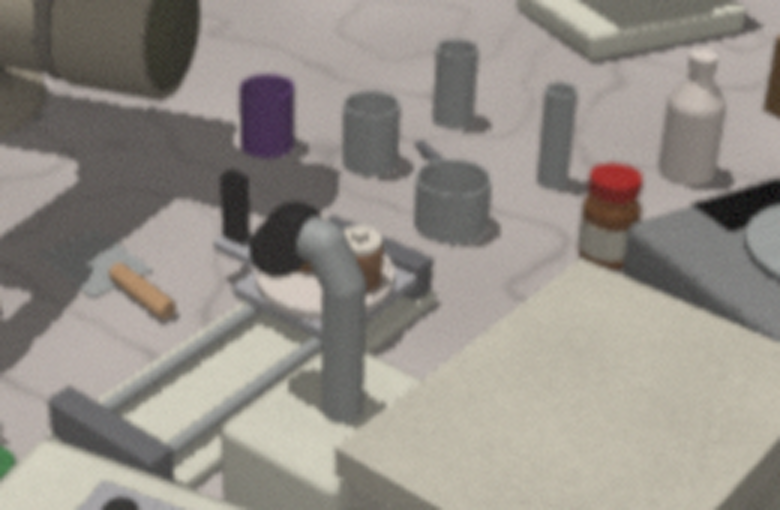

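Run:
```python
from h import *
d=load('t2')
for n,c,z in [('knobA',(524,128),.095),('knobB',(537,185),.095),('discA',(523,130),.085),('discB',(537,187),.085),('dish',(537.5,166),.049),('handle',(549,262),.105)]:
    c=np.array(c)/2.9+[90,130]
    p=onz(d,[c],z)[0]; print(n,p.round(4))
# tray corners
d0=load('top0');t=d0['frame'][195:270,365:445,::-1]
cv2.imwrite('pics/tr.png',cv2.resize(t,None,fx=6,fy=6,interpolation=cv2.INTER_CUBIC))
# predicted from grasp motion: shift of handle
A=np.array([.6269,-.1397]);B=np.array([.5744,-.1546]);D=np.array([.604,-.1532]);sh=np.array([.4850-.5035,.0065+.1615]);print(A+sh,B+sh,D+sh)
```

```text
knobA [0.6085 0.0288 0.095 ]
knobB [0.556  0.0177 0.095 ]
discA [0.6088 0.0301 0.085 ]
discB [0.5558 0.018  0.085 ]
dish [0.5816 0.0181 0.049 ]
handle [0.4853 0.0078 0.105 ]
[0.6084 0.0283] [0.5559 0.0134] [0.5855 0.0148]
```

View pics/tr.png

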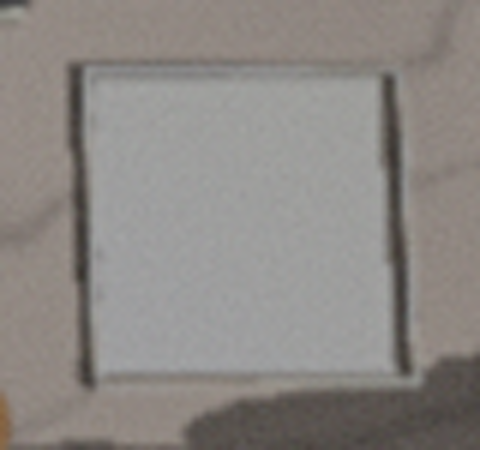

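The carriage sits against the loading stop. Bottle A's knob is at about (0.608, 0.029) and B's at (0.556, 0.018). I move above B with the jaws along the rods, which is clear of A.

```bash
python3 -m inch '[[[0.35,10,10,0,0,0,0],[0.35,20,20,0,0,0,0],[0.35,29.3,30.2,0,0,0,0],[0.35,29.3,30.2,0,0,0,0],[0.35,29.3,30.2,0,0,0,0],[0.35,29.3,30.2,0,0,0,0],[0.35,29.3,30.2,0,0,0,0],[0.35,29.3,30.2,0,0,0,0],[0.35,29.3,30.2,0,0,0,0],[0.35,29.3,30.2,-6,0,0,0],[0.35,29.3,30.2,-12,0,0,0],[0.35,29.3,30.2,-12,0,0,0]]]' 30
```

```text
time_s: 10.55
position: [0.5531, 0.0169, 0.0965]
tool_rot: [[0.099, -0.008, 0.995], [-0.995, 0.001, 0.099], [-0.002, -1.0, -0.008]]
ft_force: [0.1, -0.3, 1.1]
grip_width: 0.0579
```

Run:
```python
from h import *
s=shot('scene','s3')
cv2.imwrite('pics/s3c.png',cv2.resize(s['frame'][120:320,190:390,::-1],None,fx=3,fy=3,interpolation=cv2.INTER_CUBIC))
```

```text
(no output)
```

View pics/s3c.png

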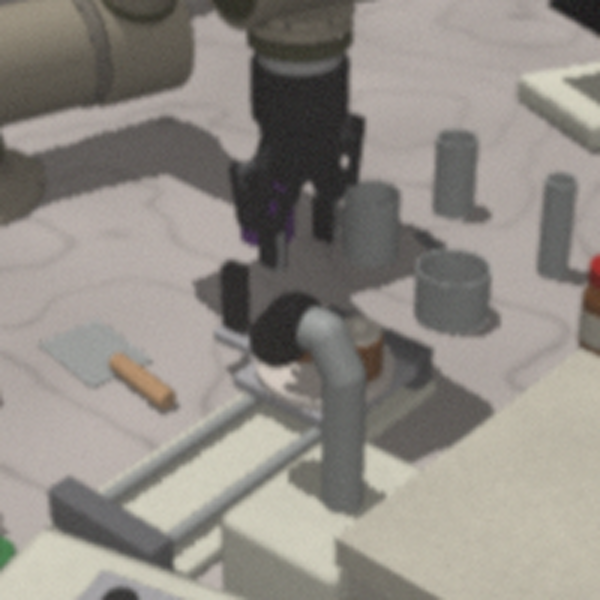

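The gripper is over the dish, with fingers clear of the handle at (235,290). The nozzle hides B here, so I rely on the top view. I descend and grip.

```bash
python3 -m inch '[[[0.35,0,0,-4,0,0,0],[0.35,0,0,-7,0,0,0],[0.35,0,0,-8.6,0,0,0],[0.35,0,0,-8.6,0,0,0],[-1,0,0,-8.6,0,0,0],[-1,0,0,-8.6,0,0,0],[-1,0,0,-8.6,0,0,0],[-1,0,0,-8.6,0,0,0]]]' 30
```

```text
time_s: 11.6
position: [0.5574, 0.0168, 0.0155]
tool_rot: [[0.1, 0.004, 0.995], [-0.995, -0.001, 0.1], [0.001, -1.0, 0.004]]
ft_force: [-0.6, -0.0, 6.7]
grip_width: 0.039
```

```bash
python3 -m inch '[[[-1,0,0,3,0,0,0],[-1,0,0,8,0,0,0],[-1,-2,-5.5,12,0,0,0],[-1,-4,-11,12,0,0,0],[-1,-6,-16.5,12,0,0,0],[-1,-8,-22,12,0,0,0],[-1,-10,-27.5,12,0,0,0],[-1,-12,-33,12,0,0,0],[-1,-13.2,-35.8,11,0,0,0],[-1,-13.2,-35.8,8,0,0,0],[-1,-13.2,-35.8,3,0,0,0],[-1,-13.2,-35.8,0,0,0,0],[-1,-13.2,-35.8,0,0,0,0]]]'
```

```text
time_s: 13.22
position: [0.4235, -0.3404, 0.0127]
tool_rot: [[0.1, -0.001, 0.995], [-0.995, 0.002, 0.1], [-0.002, -1.0, -0.001]]
ft_force: [0.6, 0.3, -0.4]
grip_width: 0.0393
```

Run:
```python
from h import *
s=shot('scene','s4')
cv2.imwrite('pics/s4c.png',cv2.resize(s['frame'][180:350,80:280,::-1],None,fx=3,fy=3,interpolation=cv2.INTER_CUBIC))
```

```text
(no output)
```

View pics/s4c.png

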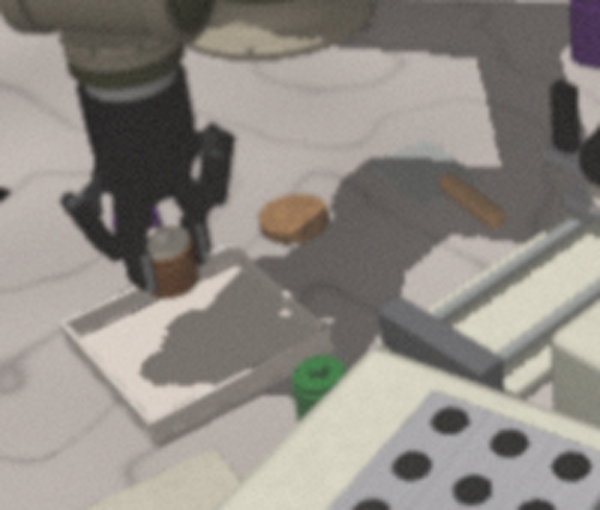

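Bottle B is held upright over the tray's near part at (170,260). I lower it and release.

```bash
python3 -m inch '[[[-1,0,0,-2,0,0,0],[-1,0,0,-3.3,0,0,0],[-1,0,0,-3.8,0,0,0],[-1,0,0,-3.8,0,0,0],[-1,0,0,-3.8,0,0,0]]]'
```

```text
time_s: 13.9
position: [0.4242, -0.3411, -0.0243]
tool_rot: [[0.1, 0.001, 0.995], [-0.995, -0.001, 0.1], [0.001, -1.0, 0.001]]
ft_force: [-1.2, -0.9, -0.1]
grip_width: 0.0392
```

```bash
python3 -m inch '[[[-1,0,0,-0.1,0,0,0],[-1,0,0,-0.25,0,0,0],[-1,0,0,-0.25,0,0,0]]]'
```

```text
time_s: 14.28
position: [0.4241, -0.3411, -0.0255]
tool_rot: [[0.1, 0.001, 0.995], [-0.995, -0.002, 0.1], [0.002, -1.0, 0.001]]
ft_force: [-3.9, 3.3, 18.4]
grip_width: 0.039
```

```bash
python3 -m inch '[[[-1,0,0,0.15,0,0,0],[0.3,0,0,0.15,0,0,0],[0.3,0,0,0.15,0,0,0],[0.3,0,0,0.15,0,0,0],[0.35,0,0,4,0,0,0],[0.35,0,0,9,0,0,0],[0.35,2,5,14,0,0,0],[0.35,4,10,14,0,0,0],[0.35,6,15,14,0,0,0],[0.35,8,20,14,0,0,0],[0.35,11,25,14,0,0,0],[0.35,14,30,14,0,0,0],[0.35,17,35,14,0,0,0],[0.35,18.4,37,14,0,0,0],[0.35,18.4,37,14,0,0,0]]]'
```

```text
time_s: 16.15
position: [0.6081, 0.0306, 0.1119]
tool_rot: [[0.103, -0.001, 0.995], [-0.995, 0.0, 0.103], [-0.0, -1.0, -0.001]]
ft_force: [-0.4, -0.7, 0.2]
grip_width: 0.0578
```

Run:
```python
from h import *
s=shot('scene','s5');d=shot('top','t5')
a=cv2.resize(s['frame'][180:330,80:350,::-1],None,fx=2.9,fy=2.9,interpolation=cv2.INTER_CUBIC)
cv2.imwrite('pics/s5c.png',a)
cv2.imwrite('pics/t5c.png',cv2.resize(d['frame'][130:300,200:450,::-1],None,fx=3,fy=3,interpolation=cv2.INTER_CUBIC))
```

```text
(no output)
```

View pics/s5c.png

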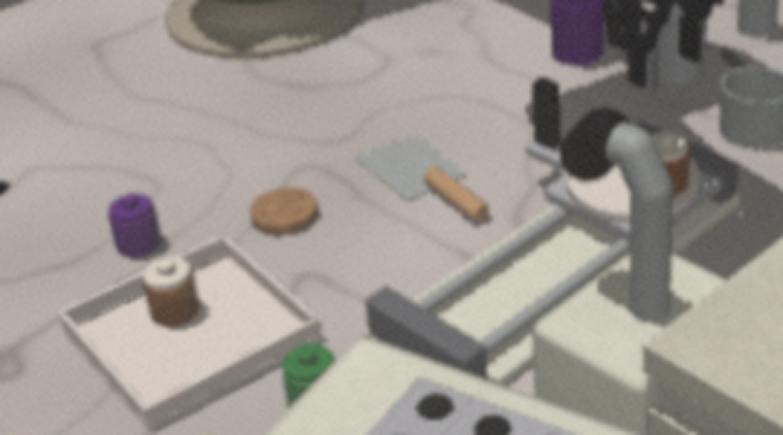

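View pics/t5c.png

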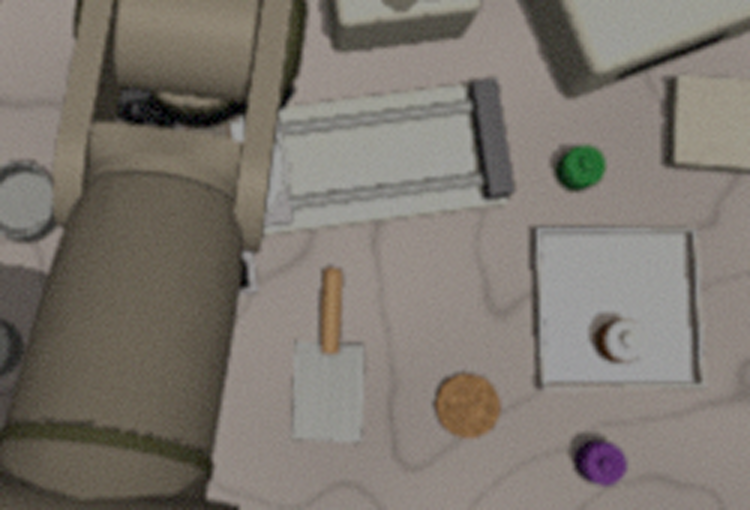

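B stands in the tray at (620,340) in the top crop, and A is still in the dish. Next I grasp A.

```bash
python3 -m inch '[[[0.35,0,0,-4,0,0,0],[0.35,0,-0.1,-8,0,0,0],[0.35,0,-0.1,-9.9,0,0,0],[0.35,0,-0.1,-9.9,0,0,0],[-1,0,-0.1,-9.9,0,0,0],[-1,0,-0.1,-9.9,0,0,0],[-1,0,-0.1,-9.9,0,0,0],[-1,0,-0.1,-9.9,0,0,0]]]' 30
```

```text
time_s: 17.25
position: [0.6086, 0.0277, 0.0149]
tool_rot: [[0.1, 0.002, 0.995], [-0.995, -0.001, 0.1], [0.001, -1.0, 0.002]]
ft_force: [-0.8, -2.1, 7.0]
grip_width: 0.0389
```

```bash
python3 -m inch '[[[-1,0,0,3,0,0,0],[-1,0,0,8,0,0,0],[-1,-4,-5.5,12,0,0,0],[-1,-6,-11,12,0,0,0],[-1,-8,-16.5,12,0,0,0],[-1,-10,-22,12,0,0,0],[-1,-11,-27.5,12,0,0,0],[-1,-12,-33,12,0,0,0],[-1,-12.3,-37,11,0,0,0],[-1,-12.3,-37,8,0,0,0],[-1,-12.3,-37,3,0,0,0],[-1,-12.3,-37,-2,0,0,0],[-1,-12.3,-37,-3.6,0,0,0],[-1,-12.3,-37,-4,0,0,0],[-1,-12.3,-37,-4,0,0,0]]]'
```

```text
time_s: 19.12
position: [0.4857, -0.3425, -0.0249]
tool_rot: [[0.101, 0.002, 0.995], [-0.995, -0.002, 0.101], [0.002, -1.0, 0.002]]
ft_force: [0.7, 0.6, -0.9]
grip_width: 0.0393
```

```bash
python3 -m inch '[[[-1,0,0,-0.15,0,0,0],[-1,0,0,-0.15,0,0,0],[0.3,0,0,-0.1,0,0,0],[0.3,0,0,-0.1,0,0,0],[0.3,0,0,-0.1,0,0,0],[0.35,0,0,4,0,0,0],[0.35,0,0,9,0,0,0],[0.5,-4,4,15,0,0,0],[0.5,-10,6,20,0,0,0],[0.5,-18,6,22,0,0,0],[0.5,-18,6,22,0,0,0],[0.5,-18,6,22,0,0,0],[0.5,-18,6,22,0,0,0]]]'
```

```text
time_s: 20.75
position: [0.3052, -0.282, 0.1934]
tool_rot: [[0.1, 0.0, 0.995], [-0.995, -0.0, 0.1], [0.0, -1.0, 0.0]]
ft_force: [0.6, -1.0, -0.5]
grip_width: 0.064
```

Run:
```python
from h import *
s=shot('scene','s6');d=shot('top','t6')
cv2.imwrite('pics/s6c.png',cv2.resize(s['frame'][150:350,80:440,::-1],None,fx=2.2,fy=2.2,interpolation=cv2.INTER_CUBIC))
cv2.imwrite('pics/t6c.png',cv2.resize(d['frame'][130:300,90:310,::-1],None,fx=3.5,fy=3.5,interpolation=cv2.INTER_CUBIC))
```

```text
(no output)
```

View pics/s6c.png

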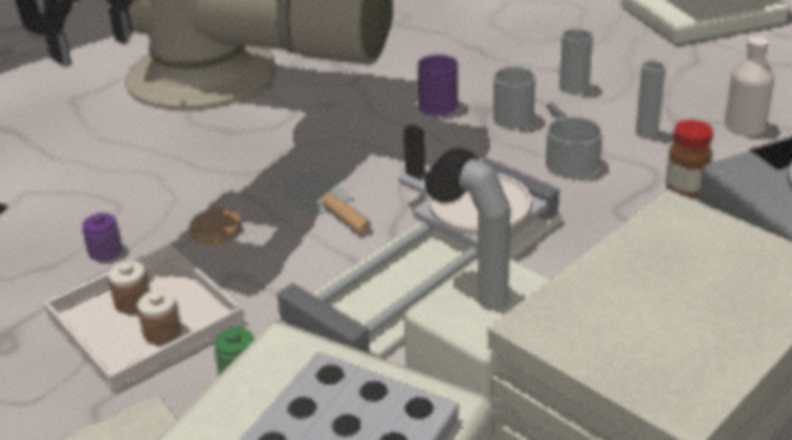

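View pics/t6c.png

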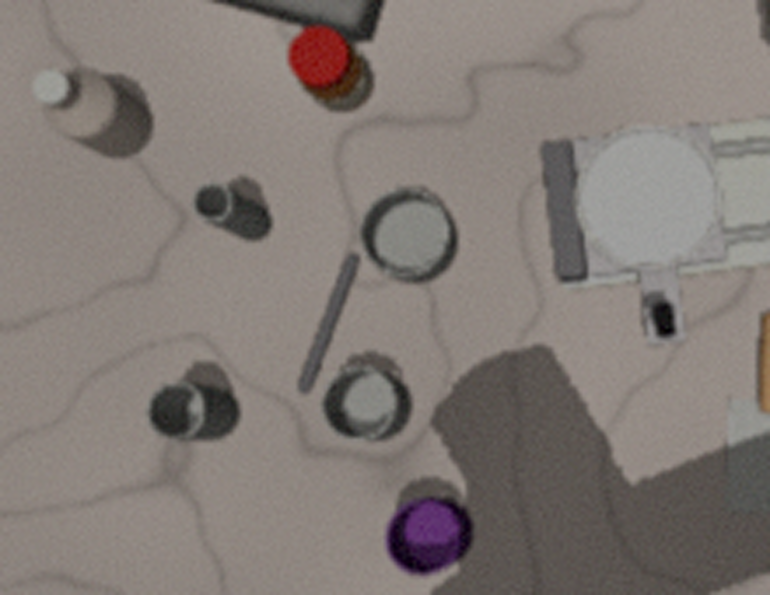

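Both bottles stand upright in the tray (scene crop (128,285) and (160,315)), the dish is empty, and no beaker has moved. Now I measure the rims closely.

Run:
```python
from h import *
d=load('t6');f=d['frame'][:,:,::-1]
def c(x,y,r=22,k=9): return cv2.resize(f[y-r:y+r,x-r:x+r],None,fx=k,fy=k,interpolation=cv2.INTER_CUBIC)
o=np.hstack([c(206,197),c(195,245)]);cv2.imwrite('pics/z1.png',o)
o=np.hstack([c(146,247),c(156,188)]);cv2.imwrite('pics/z2.png',o)
```

```text
(no output)
```

View pics/z1.png

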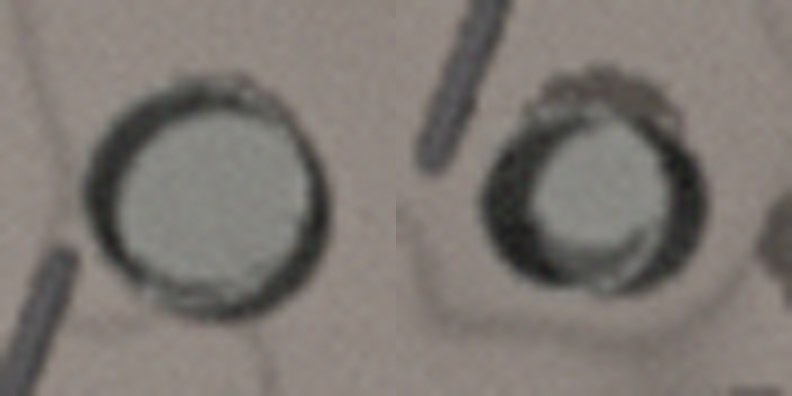

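View pics/z2.png

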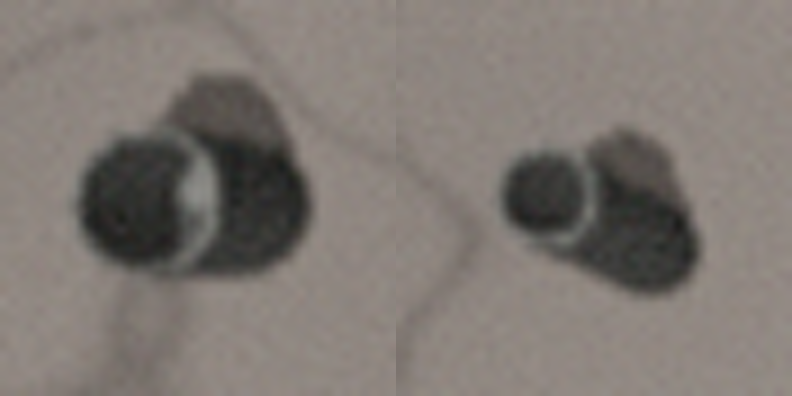

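Run:
```python
from h import *
d=load('t6')
for n,o,rim,base,h in [('b1',(184,175),(200,196),(220,211),.052),('b2',(173,223),(181,198),(221.5,207),.069),('b3',(124,225),(149,200),(240,205),.086),('b4',(134,166),(156,198),(253,246),.103)]:
    g=lambda c:(np.array(c)+.5)/9-.5+np.array(o)
    print(n,onz(d,[g(rim)],h)[0,:2].round(4),onz(d,[g(base)],0)[0,:2].round(4))
g=(np.array([650,197])+.5)/3.5-.5+[90,130];print(onz(d,[g],.049))
```

```text
b1 [0.559  0.2076] [0.5623 0.2116]
b2 [0.4282 0.2377] [0.4276 0.241 ]
b3 [0.4242 0.3697] [0.4249 0.3726]
b4 [0.5764 0.3399] [0.5792 0.3439]
[[0.58520912 0.01797311 0.049     ]]
```

Rim and base estimates agree within about 4 mm: b1 (.560,.2095), b2 (.428,.239), b3 (.4245,.371), b4 (.578,.342). I'll squeeze each beaker once and regrip it turned 90° to centre it, starting with b1.

```bash
python3 -m inch '[[[1,5,9,0,0,0,0],[1,10,18,0,0,0,0],[1,15,28,0,0,0,0],[1,20,38,0,0,0,0],[1,25.5,49.1,0,0,0,0],[1,25.5,49.1,0,0,0,0],[1,25.5,49.1,0,0,0,0],[1,25.5,49.1,0,0,0,0],[1,25.5,49.1,0,0,0,0],[1,25.5,49.1,-6,0,0,0],[1,25.5,49.1,-11,0,0,0],[1,25.5,49.1,-11,0,0,0]]]' 20
```

```text
time_s: 22.35
position: [0.5578, 0.2097, 0.0795]
tool_rot: [[0.102, -0.009, 0.995], [-0.995, -0.001, 0.102], [0.0, -1.0, -0.009]]
ft_force: [0.6, -0.4, 1.6]
grip_width: 0.0852
```

Run:
```python
from h import *
s=shot('scene','s7');print(env.observe()['q'].round(1))
cv2.imwrite('pics/s7c.png',cv2.resize(s['frame'][110:270,250:430,::-1],None,fx=3.6,fy=3.6,interpolation=cv2.INTER_CUBIC))
p=env.observe()['position'];j=np.array([.1,-.995,0])
for sg in(1,-1): print((proj(s,[p+sg*j*.043+[0,0,.049]])-[250,110])*3.6)
```

```text
[ 9.2 32.1 76.   0.  72.1 93.4]
[[299.83342266 283.27744693]]
[[366.30167576 242.95696426]]
```

View pics/s7c.png

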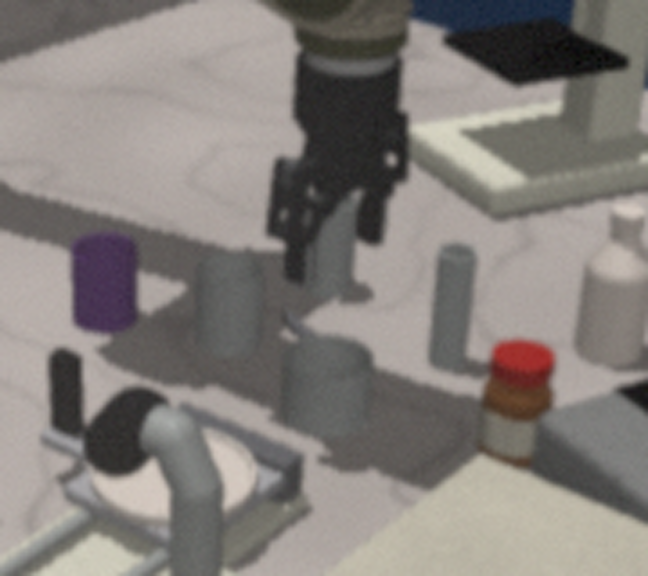

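Observed fingertips at (297,283) and (371,241) match the predictions, which confirms the 36 mm offset. I descend, squeeze, open, lift, turn 90° and grip.

```bash
python3 -m inch '[[[1,0,0,-3,0,0,0],[1,0,0,-5,0,0,0],[1,0,0,-7,0,0,0],[1,0,0,-9.2,0,0,0],[1,0,0,-9.2,0,0,0],[-1,0,0,-9.2,0,0,0],[-1,0,0,-9.2,0,0,0],[-1,0,0,-9.2,0,0,0],[-1,0,0,-9.2,0,0,0]]]' 20
```

```text
time_s: 23.52
position: [0.5614, 0.2095, -0.006]
tool_rot: [[0.101, 0.004, 0.995], [-0.995, 0.001, 0.101], [-0.0, -1.0, 0.004]]
ft_force: [-0.4, 0.8, 4.7]
grip_width: 0.0694
```

```bash
python3 -m inch '[[[1,0,0,0,0,0,0],[1,0,0,0,0,0,0],[1,0,0,0,0,0,0],[1,0,0,4,0,0,10],[1,0,0,6,0,0,20],[1,0,0,6,0,0,30],[1,0,0,6,0,0,40],[1,0,0,6,0,0,50],[1,0,0,6,0,0,60],[1,0,0,6,0,0,70],[1,0,0,6,0,0,80],[1,0,0,6,0,0,90],[1,0,0,6,0,0,90],[1,0,0,6,0,0,90],[1,0,0,2,0,0,90],[1,0,0,0,0,0,90],[-1,0,0,0,0,0,90],[-1,0,0,0,0,0,90],[-1,0,0,0,0,0,90],[-1,0,0,0,0,0,90]]]' 30
```

```text
time_s: 26.02
position: [0.5601, 0.2093, -0.0079]
tool_rot: [[0.995, 0.001, -0.1], [0.1, 0.0, 0.995], [0.001, -1.0, 0.0]]
ft_force: [0.3, -0.1, -0.8]
grip_width: 0.0689
```

```bash
python3 -m inch '[[[-1,0,0,4,0,0,0],[-1,0,0,9,0,0,0],[-1,1,-5,9,0,0,0],[-1,1.8,-10,9,0,0,0],[-1,2.4,-15,9,0,0,0],[-1,2.4,-19.2,9,0,0,0],[-1,2.4,-19.2,9,0,0,0],[-1,2.4,-19.2,7,0,0,0],[-1,2.4,-19.2,5.5,0,0,0],[-1,2.4,-19.2,4.7,0,0,0],[-1,2.4,-19.2,4.7,0,0,0]]]'
```

```text
time_s: 27.4
position: [0.5837, 0.0177, 0.0381]
tool_rot: [[0.995, -0.001, -0.101], [0.101, 0.0, 0.995], [-0.001, -1.0, 0.0]]
ft_force: [-0.6, -0.8, -0.7]
grip_width: 0.0691
```

```bash
python3 -m inch '[[[-1,0,0,-0.1,0,0,0],[-1,0,0,-0.25,0,0,0],[-1,0,0,-0.25,0,0,0]]]'
```

```text
time_s: 27.78
position: [0.5839, 0.0172, 0.0362]
tool_rot: [[0.995, 0.0, -0.1], [0.1, -0.0, 0.995], [0.0, -1.0, -0.0]]
ft_force: [-0.2, 0.7, -1.4]
grip_width: 0.0689
```

```bash
python3 -m inch '[[[-1,0,0,-0.1,0,0,0],[-1,0,0,-0.2,0,0,0],[-1,0,0,-0.2,0,0,0]]]'
```

```text
time_s: 28.15
position: [0.5842, 0.0172, 0.0356]
tool_rot: [[0.995, 0.001, -0.1], [0.1, -0.0, 0.995], [0.001, -1.0, -0.001]]
ft_force: [-3.5, 0.4, 10.9]
grip_width: 0.0693
```

b1 touched the dish floor at R=0.0356 with 11 N. I release it and go above b2.

```bash
python3 -m inch '[[[-1,0,0,0.1,0,0,0],[1,0,0,0.1,0,0,0],[1,0,0,0.1,0,0,0],[1,0,0,0.1,0,0,0],[1,0,0,4,0,0,0],[1,0,0,9,0,0,0],[0.8,-4,5,11.5,0,0,0],[0.8,-8,10,11.5,0,0,0],[0.8,-12,16,11.5,0,0,0],[0.8,-15.6,22.1,11.5,0,0,0],[0.8,-15.6,22.1,11.5,0,0,0],[0.8,-15.6,22.1,11.5,0,0,0]]]' 20
```

```text
time_s: 29.65
position: [0.4271, 0.2393, 0.1491]
tool_rot: [[0.995, 0.0, -0.103], [0.103, 0.0, 0.995], [0.0, -1.0, 0.0]]
ft_force: [-0.4, -0.4, -0.1]
grip_width: 0.0769
```

Run:
```python
from h import *
s=shot('scene','s8');print(env.observe()['q'].round(1))
cv2.imwrite('pics/s8c.png',cv2.resize(s['frame'][110:290,210:430,::-1],None,fx=3.2,fy=3.2,interpolation=cv2.INTER_CUBIC))
```

```text
[15.3 18.1 87.9 -0.  74.   9.4]
```

View pics/s8c.png

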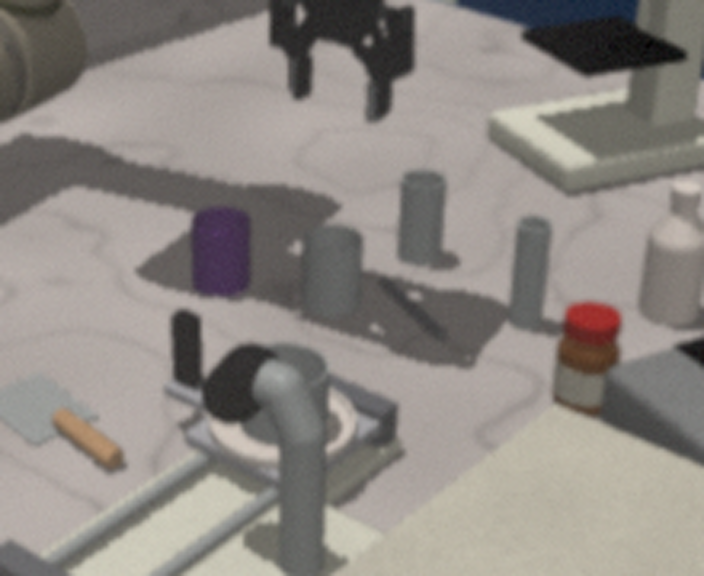

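b1 stands in the dish at (290,400), with b2 below the gripper at (333,270). I descend and squeeze.

```bash
python3 -m inch '[[[0.8,0,0,-5,0,0,0],[0.8,0,0,-9,0,0,0],[0.8,0,0,-12,0,0,0],[0.8,0,0,-13.6,0,0,0],[0.8,0,0,-13.6,0,0,0],[-1,0,0,-13.6,0,0,0],[-1,0,0,-13.6,0,0,0],[-1,0,0,-13.6,0,0,0],[-1,0,0,-13.6,0,0,0]]]' 20
```

```text
time_s: 30.82
position: [0.4287, 0.2383, 0.0139]
tool_rot: [[0.995, 0.002, -0.1], [0.1, 0.0, 0.995], [0.002, -1.0, 0.0]]
ft_force: [-0.3, -1.2, 6.4]
grip_width: 0.0554
```

```bash
python3 -m inch '[[[0.8,0,0,0,0,0,0],[0.8,0,0,0,0,0,0],[0.8,0,0,0,0,0,0],[0.8,0,0,3,0,0,-10],[0.8,0,0,5,0,0,-20],[0.8,0,0,5,0,0,-30],[0.8,0,0,5,0,0,-40],[0.8,0,0,5,0,0,-50],[0.8,0,0,5,0,0,-60],[0.8,0,0,5,0,0,-70],[0.8,0,0,5,0,0,-80],[0.8,0,0,5,0,0,-90],[0.8,0,0,5,0,0,-90],[0.8,0,0,5,0,0,-90],[0.8,0,0,2,0,0,-90],[0.8,0,0,0,0,0,-90],[-1,0,0,0,0,0,-90],[-1,0,0,0,0,0,-90],[-1,0,0,0,0,0,-90],[-1,0,0,0,0,0,-90]]]' 35
```

```text
time_s: 33.33
position: [0.4281, 0.2383, 0.0135]
tool_rot: [[0.101, 0.001, 0.995], [-0.995, 0.0, 0.101], [-0.0, -1.0, 0.001]]
ft_force: [-0.2, -0.0, -0.9]
grip_width: 0.0562
```

Gripped (56 mm). Before inserting, I check where b1 stands while the dish is in view.

```bash
cat > nest.py <<'E'
from h import *
import sys
d=shot('top',sys.argv[1]);f=d['frame'][:,:,::-1]
cv2.imwrite('pics/'+sys.argv[1]+'c.png',cv2.resize(f[155:225,235:315],None,fx=8,fy=8,interpolation=cv2.INTER_CUBIC))
E
python3 nest.py t9
python3 - <<'E'
from h import *
d=load('t9')
for z,r in((.097,.035),(.045,.035),(.049,.056)):
    a=np.linspace(0,2*np.pi,4,endpoint=False);P=np.c_[.584+r*np.cos(a),.0175+r*np.sin(a),np.full(4,z)]
    print(((proj(d,P)-[235,155]+.5)*8-.5).round(0).tolist())
E
```

```text
[[323.0, 124.0], [217.0, 230.0], [326.0, 334.0], [431.0, 227.0]]
[[327.0, 156.0], [226.0, 258.0], [329.0, 357.0], [430.0, 255.0]]
[[326.0, 94.0], [164.0, 257.0], [330.0, 417.0], [491.0, 252.0]]
```

View pics/t9c.png

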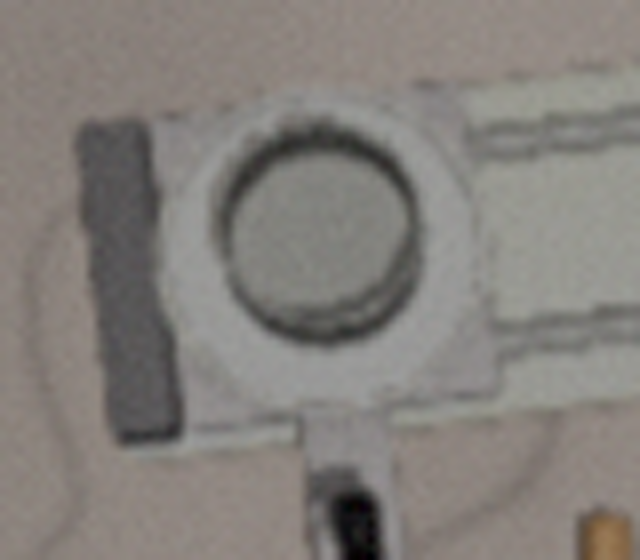

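b1 is centred in the dish; its bias against the robot frame (about 1–3 mm) is the same as the dish's, so it was not knocked. I carry b2 over it.

```bash
python3 -m inch '[[[-1,0,0,5,0,0,0],[-1,0,0,10,0,0,0],[-1,4,-5,12,0,0,0],[-1,8,-10,12,0,0,0],[-1,12,-16,12,0,0,0],[-1,15.6,-22.1,12,0,0,0],[-1,15.6,-22.1,12,0,0,0],[-1,15.6,-22.1,10.6,0,0,0],[-1,15.6,-22.1,10.6,0,0,0],[-1,15.6,-22.1,10.6,0,0,0]]]'
```

```text
time_s: 34.62
position: [0.5833, 0.0187, 0.1192]
tool_rot: [[0.102, -0.0, 0.995], [-0.995, 0.0, 0.102], [-0.0, -1.0, -0.0]]
ft_force: [0.2, 0.0, -1.6]
grip_width: 0.0562
```

Run:
```python
from h import *
s=shot('scene','s10')
cv2.imwrite('pics/s10c.png',cv2.resize(s['frame'][150:290,230:350,::-1],None,fx=4.2,fy=4.2,interpolation=cv2.INTER_CUBIC))
```

```text
(no output)
```

View pics/s10c.png

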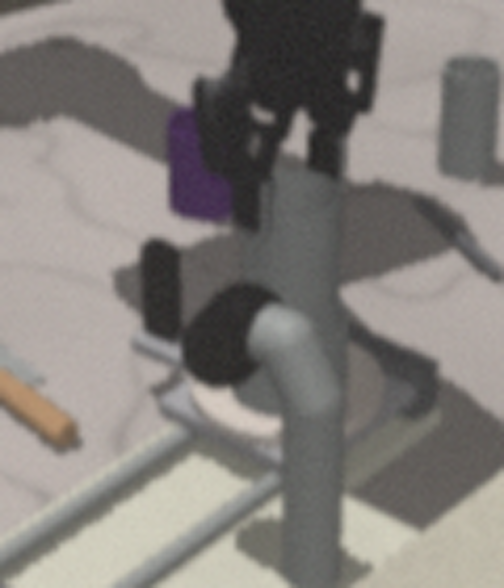

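```bash
python3 -m inch '[[[-1,0.05,-0.1,0,0,0,0],[-1,0.05,-0.1,-1,0,0,0],[-1,0.05,-0.1,-2,0,0,0],[-1,0.05,-0.1,-2,0,0,0]]]'
```

```text
time_s: 35.17
position: [0.5838, 0.0163, 0.0978]
tool_rot: [[0.1, -0.002, 0.995], [-0.995, 0.0, 0.1], [-0.001, -1.0, -0.002]]
ft_force: [0.5, -0.0, -1.4]
grip_width: 0.0561
```

```bash
python3 -m inch '[[[-1,0,0,-1,0,0,0],[-1,0,0,-2,0,0,0],[-1,0,0,-3,0,0,0],[-1,0,0,-3.4,0,0,0],[-1,0,0,-3.4,0,0,0]]]'
```

```text
time_s: 35.8
position: [0.5843, 0.0162, 0.0647]
tool_rot: [[0.1, -0.0, 0.995], [-0.995, 0.0, 0.1], [-0.0, -1.0, -0.0]]
ft_force: [-0.3, 0.8, -1.0]
grip_width: 0.0563
```

```bash
python3 -m inch '[[[-1,0,0.05,-0.2,0,0,0],[-1,0,0.05,-0.35,0,0,0],[-1,0,0.05,-0.35,0,0,0]]]'
```

```text
time_s: 36.17
position: [0.5847, 0.0168, 0.062]
tool_rot: [[0.1, 0.001, 0.995], [-0.995, -0.0, 0.1], [0.0, -1.0, 0.001]]
ft_force: [0.1, 0.8, 2.7]
grip_width: 0.0563
```

```bash
python3 -m inch '[[[-1,0,0,-0.1,0,0,0],[-1,0,0,-0.1,0,0,0],[0.8,0,0,0,0,0,0],[0.8,0,0,0,0,0,0],[0.8,0,0,0,0,0,0],[0.8,0,0,4,0,0,0],[0.8,0,0,9,0,0,0],[0.5,-4,8,11,0,0,0],[0.5,-8,14,11,0,0,0],[0.5,-10,20,11,0,0,0],[0.5,-12,26,11,0,0,0],[0.5,-14,31,11,0,0,0],[0.5,-16,35.4,11,0,0,0],[0.5,-16,35.4,11,0,0,0],[0.5,-16,35.4,11,0,0,0],[0.5,-16,35.4,11,0,0,0]]]' 20
```

```text
time_s: 38.17
position: [0.4252, 0.3695, 0.1714]
tool_rot: [[0.099, -0.0, 0.995], [-0.995, -0.0, 0.099], [0.0, -1.0, -0.0]]
ft_force: [-0.9, -0.6, -0.5]
grip_width: 0.064
```

```bash
python3 nest.py t11
python3 - <<'E'
from h import *
s=shot('scene','s11');print(env.observe()['q'].round(1))
cv2.imwrite('pics/s11c.png',cv2.resize(s['frame'][90:290,210:430,::-1],None,fx=2.9,fy=2.9,interpolation=cv2.INTER_CUBIC))
E
```

```text
[ 28.9  24.1  74.3  -0.   81.6 113.3]
```

View pics/t11c.png

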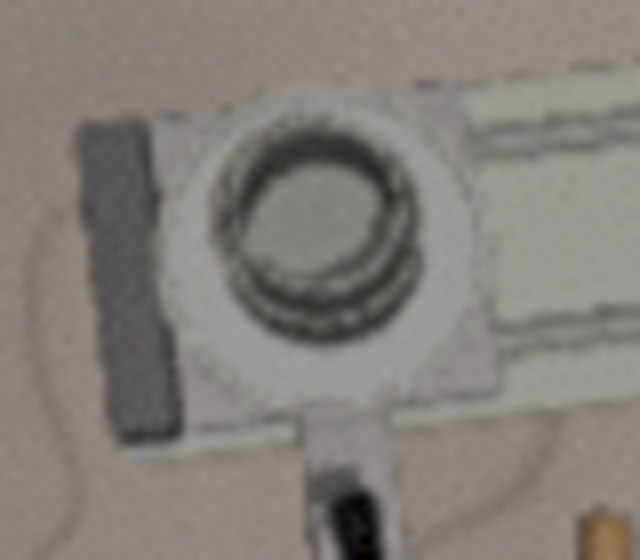

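View pics/s11c.png

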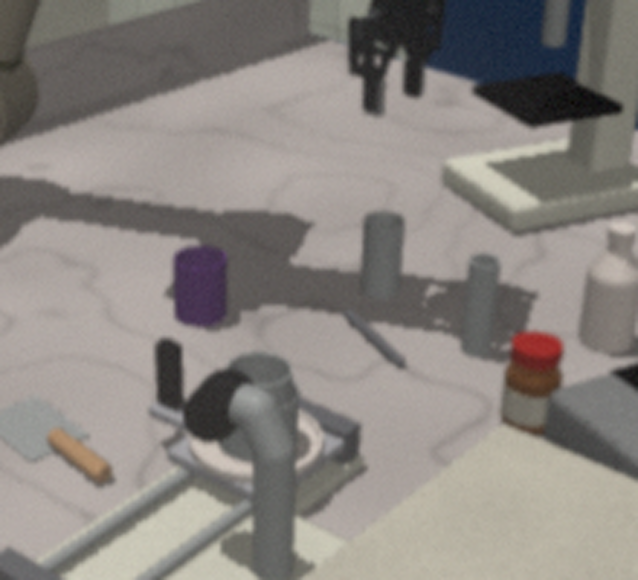

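b2 stands inside b1, roughly concentric at (315,215) in the crop. Next is b3, below the gripper at (383,255): descend and squeeze.

```bash
python3 -m inch '[[[0.5,0,0.1,-5,0,0,0],[0.5,0,0.1,-9,0,0,0],[0.5,0,0.1,-12,0,0,0],[0.5,0,0.1,-13.9,0,0,0],[0.5,0,0.1,-13.9,0,0,0],[-1,0,0.1,-13.9,0,0,0],[-1,0,0.1,-13.9,0,0,0],[-1,0,0.1,-13.9,0,0,0],[-1,0,0.1,-13.9,0,0,0]]]' 20
```

```text
time_s: 39.4
position: [0.4251, 0.3717, 0.0337]
tool_rot: [[0.1, 0.002, 0.995], [-0.995, 0.0, 0.1], [-0.0, -1.0, 0.002]]
ft_force: [0.5, -3.5, 7.2]
grip_width: 0.0427
```

```bash
python3 -m inch '[[[0.5,0,0,0,0,0,0],[0.5,0,0,0,0,0,0],[0.5,0,0,0,0,0,0],[0.5,0,0,3,0,0,10],[0.5,0,0,5,0,0,20],[0.5,0,0,5,0,0,30],[0.5,0,0,5,0,0,40],[0.5,0,0,5,0,0,50],[0.5,0,0,5,0,0,60],[0.5,0,0,5,0,0,70],[0.5,0,0,5,0,0,80],[0.5,0,0,5,0,0,90],[0.5,0,0,5,0,0,90],[0.5,0,0,5,0,0,90],[0.5,0,0,2,0,0,90],[0.5,0,0,0,0,0,90],[-1,0,0,0,0,0,90],[-1,0,0,0,0,0,90],[-1,0,0,0,0,0,90],[-1,0,0,0,0,0,90]]]' 35
```

```text
time_s: 41.9
position: [0.4246, 0.3718, 0.033]
tool_rot: [[0.995, 0.001, -0.1], [0.1, 0.0, 0.995], [0.001, -1.0, 0.0]]
ft_force: [0.0, -0.2, -1.2]
grip_width: 0.0424
```

```bash
python3 -m inch '[[[-1,0,0,5,0,0,0],[-1,0,0,10,0,0,0],[-1,3,-5,14.5,0,0,0],[-1,6,-10,14.5,0,0,0],[-1,9,-16,14.5,0,0,0],[-1,12,-22,14.5,0,0,0],[-1,14,-28,14.5,0,0,0],[-1,16,-33,14.5,0,0,0],[-1,16,-35.5,14.5,0,0,0],[-1,16,-35.5,14.5,0,0,0],[-1,16,-35.5,12.8,0,0,0],[-1,16,-35.5,12.8,0,0,0],[-1,16,-35.5,12.8,0,0,0]]]'
```

```text
time_s: 43.52
position: [0.5845, 0.0174, 0.1612]
tool_rot: [[0.995, 0.001, -0.101], [0.101, -0.0, 0.995], [0.001, -1.0, -0.0]]
ft_force: [0.1, -0.4, -0.7]
grip_width: 0.0431
```

Run:
```python
from h import *
s=shot('scene','s12')
cv2.imwrite('pics/s12c.png',cv2.resize(s['frame'][150:290,230:350,::-1],None,fx=4.2,fy=4.2,interpolation=cv2.INTER_CUBIC))
```

```text
(no output)
```

View pics/s12c.png

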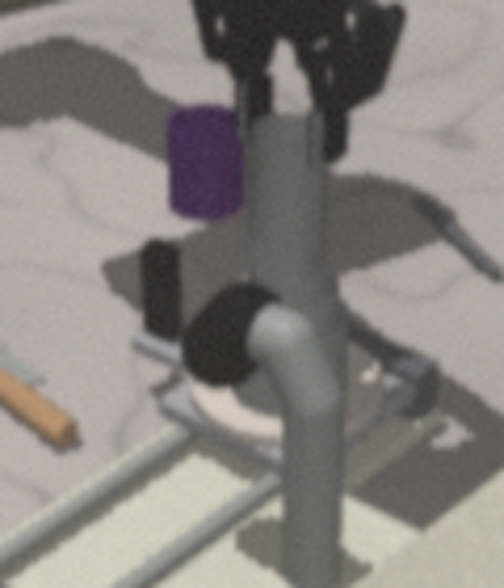

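b3 hangs upright above the nest. I lower it in steps, watching the force.

```bash
python3 -m inch '[[[-1,0,0,-1,0,0,0],[-1,0,0,-2,0,0,0],[-1,0,0,-3,0,0,0],[-1,0,0,-3,0,0,0]]]'
```

```text
time_s: 44.08
position: [0.5839, 0.0168, 0.1294]
tool_rot: [[0.995, -0.002, -0.1], [0.1, 0.0, 0.995], [-0.002, -1.0, 0.001]]
ft_force: [-0.1, 0.2, -1.4]
grip_width: 0.0425
```

```bash
python3 -m inch '[[[-1,0,0,-1,0,0,0],[-1,0,0,-2,0,0,0],[-1,0,0,-3,0,0,0],[-1,0,0,-4.2,0,0,0],[-1,0,0,-4.2,0,0,0]]]'
```

```text
time_s: 44.7
position: [0.5839, 0.0168, 0.0874]
tool_rot: [[0.995, -0.002, -0.1], [0.1, 0.0, 0.995], [-0.002, -1.0, 0.001]]
ft_force: [0.3, 0.1, -0.8]
grip_width: 0.0428
```

```bash
python3 -m inch '[[[-1,0,0,-0.1,0,0,0],[-1,0,0,-0.25,0,0,0],[-1,0,0,-0.25,0,0,0]]]'
```

```text
time_s: 45.08
position: [0.5845, 0.0167, 0.0862]
tool_rot: [[0.995, 0.0, -0.1], [0.1, -0.0, 0.995], [0.0, -1.0, -0.0]]
ft_force: [-0.7, -0.2, -1.4]
grip_width: 0.0426
```

```bash
python3 -m inch '[[[-1,0,0,-0.1,0,0,0],[-1,0,0,-0.2,0,0,0],[-1,0,0,-0.2,0,0,0]]]'
```

```text
time_s: 45.45
position: [0.5846, 0.0166, 0.085]
tool_rot: [[0.995, 0.001, -0.1], [0.1, -0.0, 0.995], [0.001, -1.0, -0.001]]
ft_force: [-2.4, -0.9, 6.3]
grip_width: 0.0429
```

```bash
python3 -m inch '[[[0.5,0,0,0.1,0,0,0],[0.5,0,0,0.1,0,0,0],[0.5,0,0,0.1,0,0,0],[0.5,0,0,4,0,0,0],[0.5,0,0,9,0,0,0],[0.3,0,5,11,0,0,0],[0.3,0,10,11,0,0,0],[0.3,-0.3,16,11,0,0,0],[0.3,-0.3,22,11,0,0,0],[0.3,-0.6,28,11,0,0,0],[0.3,-0.6,32.5,11,0,0,0],[0.3,-0.6,32.5,11,0,0,0],[0.3,-0.6,32.5,11,0,0,0],[0.3,-0.6,32.5,11,0,0,0]]]' 20
```

```text
time_s: 47.2
position: [0.5787, 0.3405, 0.1942]
tool_rot: [[0.995, 0.0, -0.099], [0.099, -0.0, 0.995], [-0.0, -1.0, -0.0]]
ft_force: [0.3, -0.8, 1.3]
grip_width: 0.0555
```

```bash
python3 nest.py t13
python3 - <<'E'
from h import *
s=shot('scene','s13');print(env.observe()['q'].round(1))
cv2.imwrite('pics/s13c.png',cv2.resize(s['frame'][90:290,210:430,::-1],None,fx=2.9,fy=2.9,interpolation=cv2.INTER_CUBIC))
E
```

```text
[20.4 34.6 52.  -0.  93.4 14.7]
```

View pics/t13c.png

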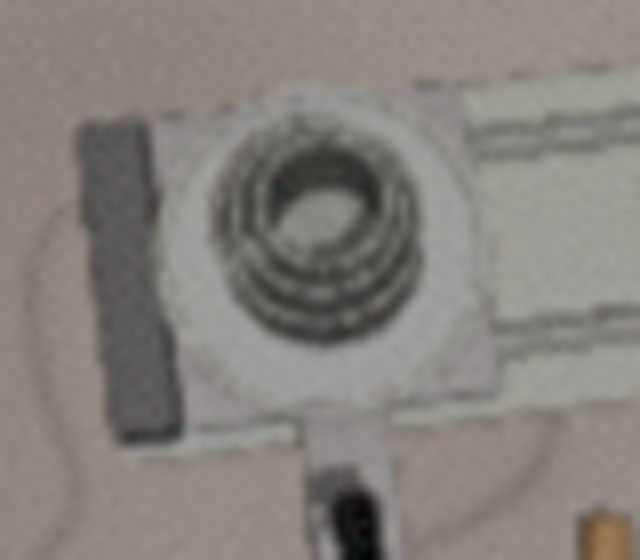

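View pics/s13c.png

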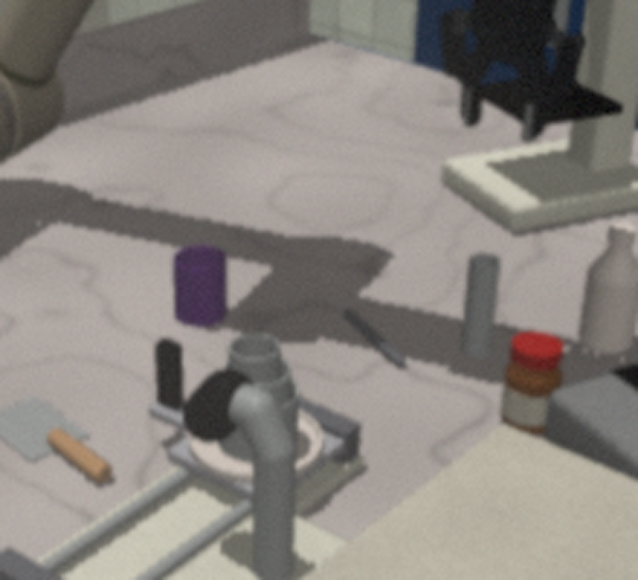

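Three rings are nested concentrically. Now b4 at (481,305) in the crop.

```bash
python3 -m inch '[[[0.3,0,0.1,-5,0,0,0],[0.3,0,0.1,-9,0,0,0],[0.3,0,0.1,-12,0,0,0],[0.3,0,0.1,-14.4,0,0,0],[0.3,0,0.1,-14.4,0,0,0],[-1,0,0.1,-14.4,0,0,0],[-1,0,0.1,-14.4,0,0,0],[-1,0,0.1,-14.4,0,0,0],[-1,0,0.1,-14.4,0,0,0]]]' 20
```

```text
time_s: 48.42
position: [0.579, 0.343, 0.0516]
tool_rot: [[0.995, 0.002, -0.1], [0.1, 0.001, 0.995], [0.003, -1.0, 0.001]]
ft_force: [-0.8, -0.3, 6.3]
grip_width: 0.0308
```

```bash
python3 -m inch '[[[0.3,0,0,0,0,0,0],[0.3,0,0,0,0,0,0],[0.3,0,0,0,0,0,0],[0.3,0,0,3,0,0,-10],[0.3,0,0,5,0,0,-20],[0.3,0,0,5,0,0,-30],[0.3,0,0,5,0,0,-40],[0.3,0,0,5,0,0,-50],[0.3,0,0,5,0,0,-60],[0.3,0,0,5,0,0,-70],[0.3,0,0,5,0,0,-80],[0.3,0,0,5,0,0,-90],[0.3,0,0,5,0,0,-90],[0.3,0,0,5,0,0,-90],[0.3,0,0,2,0,0,-90],[0.3,0,0,0,0,0,-90],[-1,0,0,0,0,0,-90],[-1,0,0,0,0,0,-90],[-1,0,0,0,0,0,-90],[-1,0,0,0,0,0,-90]]]' 35
```

```text
time_s: 50.92
position: [0.5786, 0.3428, 0.0506]
tool_rot: [[0.101, 0.001, 0.995], [-0.995, 0.0, 0.101], [-0.0, -1.0, 0.001]]
ft_force: [-0.0, 0.2, -1.5]
grip_width: 0.03
```

```bash
python3 -m inch '[[[-1,0,0,5,0,0,0],[-1,0,0,10,0,0,0],[-1,0,-2,16,0,0,0],[-1,0,-6,17,0,0,0],[-1,0.2,-12,17,0,0,0],[-1,0.4,-18,17,0,0,0],[-1,0.5,-24,17,0,0,0],[-1,0.6,-30,17,0,0,0],[-1,0.6,-32.6,17,0,0,0],[-1,0.6,-32.6,16,0,0,0],[-1,0.6,-32.6,14.8,0,0,0],[-1,0.6,-32.6,14.8,0,0,0],[-1,0.6,-32.6,14.8,0,0,0]]]'
```

```text
time_s: 52.55
position: [0.5845, 0.0176, 0.1982]
tool_rot: [[0.102, 0.0, 0.995], [-0.995, 0.0, 0.102], [-0.0, -1.0, 0.0]]
ft_force: [0.7, -0.0, -1.4]
grip_width: 0.0301
```

Run:
```python
from h import *
s=shot('scene','s14')
cv2.imwrite('pics/s14c.png',cv2.resize(s['frame'][150:290,230:350,::-1],None,fx=4.2,fy=4.2,interpolation=cv2.INTER_CUBIC))
```

```text
(no output)
```

View pics/s14c.png

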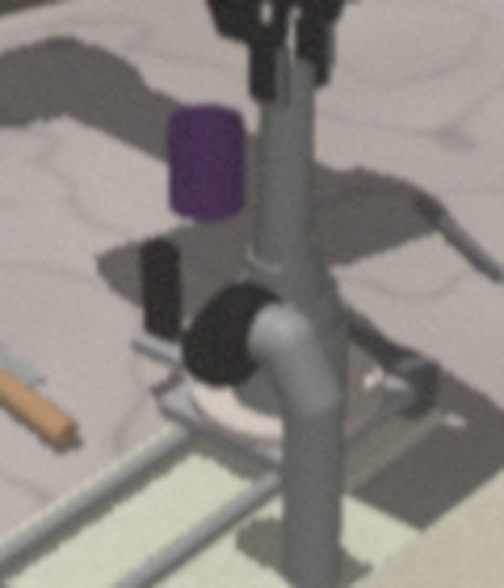

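b4 is centred over b3's rim (x≈285 in the crop). I lower it.

```bash
python3 -m inch '[[[-1,0,-0.05,-1,0,0,0],[-1,0,-0.05,-2,0,0,0],[-1,0,-0.05,-3,0,0,0],[-1,0,-0.05,-3,0,0,0]]]'
```

```text
time_s: 53.1
position: [0.5839, 0.0163, 0.1669]
tool_rot: [[0.1, -0.002, 0.995], [-0.995, 0.0, 0.1], [-0.001, -1.0, -0.002]]
ft_force: [0.3, 0.6, -1.2]
grip_width: 0.0303
```

```bash
python3 -m inch '[[[-1,0,0,-1,0,0,0],[-1,0,0,-2,0,0,0],[-1,0,0,-3,0,0,0],[-1,0,0,-4,0,0,0],[-1,0,0,-5,0,0,0],[-1,0,0,-5.9,0,0,0],[-1,0,0,-5.9,0,0,0]]]'
```

```text
time_s: 53.98
position: [0.5841, 0.0163, 0.1083]
tool_rot: [[0.1, -0.001, 0.995], [-0.995, 0.0, 0.1], [-0.0, -1.0, -0.001]]
ft_force: [0.3, 1.0, -0.3]
grip_width: 0.0295
```

```bash
python3 -m inch '[[[-1,0,0,-0.1,0,0,0],[-1,0,0,-0.25,0,0,0],[-1,0,0,-0.25,0,0,0]]]'
```

```text
time_s: 54.35
position: [0.5847, 0.0161, 0.107]
tool_rot: [[0.1, 0.001, 0.995], [-0.995, -0.0, 0.1], [0.0, -1.0, 0.001]]
ft_force: [-0.7, -0.3, 1.7]
grip_width: 0.03
```

```bash
python3 -m inch '[[[-1,0,0,-0.1,0,0,0],[-1,0,0,-0.1,0,0,0],[0.3,0,0,0,0,0,0],[0.3,0,0,0,0,0,0],[0.3,0,0,0,0,0,0],[0.3,0,0,4,0,0,0],[0.3,0,0,8,0,0,0],[0.3,-6,0,10,0,0,0],[0.3,-12,-5,10,0,0,0],[0.2,-18,-10,10,0,0,0],[0.2,-22,-16,10,0,0,0],[0.2,-24,-22,10,0,0,0],[0.2,-24,-24,10,0,0,0],[0.2,-24,-24,10,0,0,0]]]' 40
```

```text
time_s: 56.1
position: [0.3432, -0.2268, 0.2064]
tool_rot: [[0.095, -0.0, 0.996], [-0.996, -0.0, 0.095], [0.0, -1.0, -0.0]]
ft_force: [1.0, 0.6, -0.8]
grip_width: 0.0515
```

```bash
python3 nest.py t15
python3 - <<'E'
from h import *
s=shot('scene','s15')
cv2.imwrite('pics/s15c.png',cv2.resize(s['frame'][140:330,80:400,::-1],None,fx=2.5,fy=2.5,interpolation=cv2.INTER_CUBIC))
E
```

```text
(no output)
```

View pics/t15c.png

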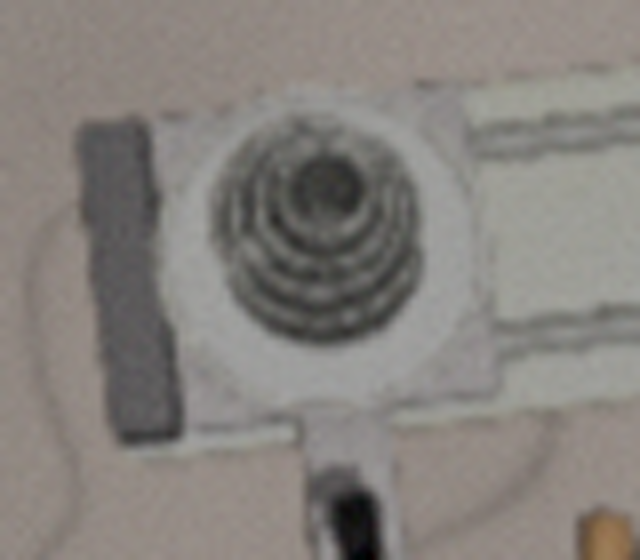

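View pics/s15c.png

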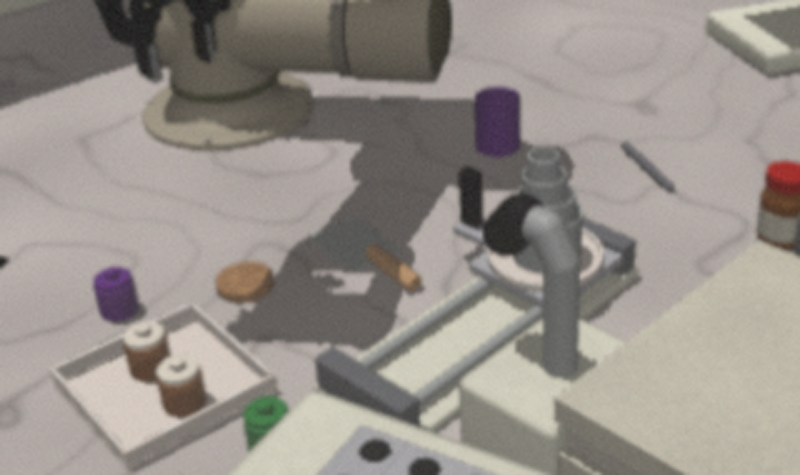

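All four are nested, rings concentric at (325,190) in the top crop. The bottles stand in the tray, and the handle is unchanged at (358,520), so the carriage is still at the stop. Next I grip the handle.

```bash
python3 -m inch '[[[0.2,5,6,0,0,0,0],[0.2,10,12,0,0,0,0],[0.2,14.2,18,0,0,0,0],[0.2,14.2,23.4,0,0,0,0],[0.2,14.2,23.4,0,0,0,0],[0.2,14.2,23.4,0,0,0,0],[0.2,14.2,23.4,-6,0,0,0],[0.2,14.2,23.4,-12,0,0,0],[0.2,14.2,23.4,-15,0,0,0],[0.2,14.2,23.4,-16.6,0,0,0],[0.2,14.2,23.4,-16.6,0,0,0],[-1,14.2,23.4,-16.6,0,0,0],[-1,14.2,23.4,-16.6,0,0,0],[-1,14.2,23.4,-16.6,0,0,0],[-1,14.2,23.4,-16.6,0,0,0]]]' 50
```

```text
time_s: 58.08
position: [0.4872, 0.0067, 0.0419]
tool_rot: [[0.101, 0.002, 0.995], [-0.995, -0.006, 0.101], [0.007, -1.0, 0.002]]
ft_force: [-2.8, -20.4, 3.5]
grip_width: 0.0149
```

Handle gripped (14.9 mm). I slide it smoothly towards the drying stop.

```bash
python3 -m inch '[[[-1,0,-0.3,0,0,0,0],[-1,0.1,-0.8,0,0,0,0],[-1,0.1,-1.4,0,0,0,0],[-1,0.2,-2.2,0,0,0,0],[-1,0.3,-3,0,0,0,0],[-1,0.4,-3.8,0,0,0,0],[-1,0.5,-4.6,0,0,0,0],[-1,0.6,-5.4,0,0,0,0],[-1,0.7,-6.2,0,0,0,0],[-1,0.8,-7,0,0,0,0],[-1,0.9,-7.8,0,0,0,0],[-1,0.9,-8.6,0,0,0,0],[-1,1,-9.4,0,0,0,0],[-1,1.1,-10,0,0,0,0],[-1,1.2,-10.5,0,0,0,0],[-1,1.2,-10.8,0,0,0,0],[-1,1.2,-10.8,0,0,0,0]]]'
```

```text
time_s: 60.2
position: [0.4988, -0.0983, 0.0418]
tool_rot: [[0.101, 0.002, 0.995], [-0.995, -0.001, 0.101], [0.001, -1.0, 0.002]]
ft_force: [-1.8, 0.0, 8.1]
grip_width: 0.0149
```

```bash
python3 -m inch '[[[-1,0,-0.3,0,0,0,0],[-1,0.1,-0.8,0,0,0,0],[-1,0.1,-1.4,0,0,0,0],[-1,0.2,-2.2,0,0,0,0],[-1,0.3,-3,0,0,0,0],[-1,0.4,-3.8,0,0,0,0],[-1,0.5,-4.4,0,0,0,0],[-1,0.6,-5,0,0,0,0],[-1,0.6,-5.4,0,0,0,0],[-1,0.6,-5.7,0,0,0,0],[-1,0.6,-5.7,0,0,0,0]]]'
```

```text
time_s: 61.58
position: [0.5051, -0.1553, 0.0418]
tool_rot: [[0.101, 0.002, 0.995], [-0.995, -0.001, 0.101], [0.001, -1.0, 0.002]]
ft_force: [0.4, 0.2, 7.4]
grip_width: 0.015
```

```bash
python3 -m inch '[[[-1,0,-0.3,0,0,0,0],[-1,0.1,-0.6,0,0,0,0],[-1,0.1,-0.9,0,0,0,0],[-1,0.15,-1.2,0,0,0,0],[-1,0.15,-1.4,0,0,0,0],[-1,0.2,-1.6,0,0,0,0],[-1,0.2,-1.7,0,0,0,0],[-1,0.2,-1.8,0,0,0,0],[-1,0.2,-1.9,0,0,0,0],[-1,0.2,-1.9,0,0,0,0]]]'
```

```text
time_s: 62.82
position: [0.5069, -0.1721, 0.0418]
tool_rot: [[0.101, 0.002, 0.995], [-0.995, 0.002, 0.101], [-0.002, -1.0, 0.002]]
ft_force: [1.4, 11.6, 10.3]
grip_width: 0.0153
```

```bash
python3 -m inch '[[[-1,0,-0.15,0,0,0,0],[-1,0,-0.3,0,0,0,0],[-1,0,-0.45,0,0,0,0],[-1,0,-0.45,0,0,0,0]]]'
```

```text
time_s: 63.32
position: [0.5069, -0.1721, 0.0418]
tool_rot: [[0.101, 0.001, 0.995], [-0.995, 0.01, 0.101], [-0.009, -1.0, 0.002]]
ft_force: [6.2, 34.0, 14.8]
grip_width: 0.0151
```

At the stop: position unchanged with force rising to 34 N, and travel from the loading stop is 0.180 m. I relax, release, lift and clear.

```bash
python3 -m inch '[[[-1,0,0.2,0,0,0,0],[-1,0,0.4,0,0,0,0],[-1,0,0.4,0,0,0,0],[-0.2,0,0.4,0,0,0,0],[-0.2,0,0.4,0,0,0,0],[-0.2,0,0.4,0,0,0,0],[0,0,0.4,4,0,0,0],[0,0,0.4,10,0,0,0],[0,-6,0.4,16,0,0,0],[0,-12,-3,18,0,0,0],[0,-20,-6,18,0,0,0],[0,-24,-12,18,0,0,0],[0,-24,-14,18,0,0,0],[0,-24,-14,18,0,0,0],[0,-24,-14,18,0,0,0]]]'
```

```text
time_s: 65.2
position: [0.2662, -0.3182, 0.2204]
tool_rot: [[0.099, -0.0, 0.995], [-0.995, 0.001, 0.099], [-0.001, -1.0, -0.0]]
ft_force: [-1.2, 0.9, 0.0]
grip_width: 0.0428
```

Run:
```python
from h import *
d=shot('top','t16');s=shot('scene','s16')
cv2.imwrite('pics/t16c.png',cv2.resize(d['frame'][130:300,230:450,::-1],None,fx=3.5,fy=3.5,interpolation=cv2.INTER_CUBIC))
cv2.imwrite('pics/s16c.png',cv2.resize(s['frame'][140:330,80:400,::-1],None,fx=2.5,fy=2.5,interpolation=cv2.INTER_CUBIC))
a=load('top0')
cv2.imwrite('pics/t16f.png',np.hstack([a['frame'][100:310,80:460,::-1],d['frame'][100:310,80:460,::-1]]))
```

```text
(no output)
```

View pics/t16c.png

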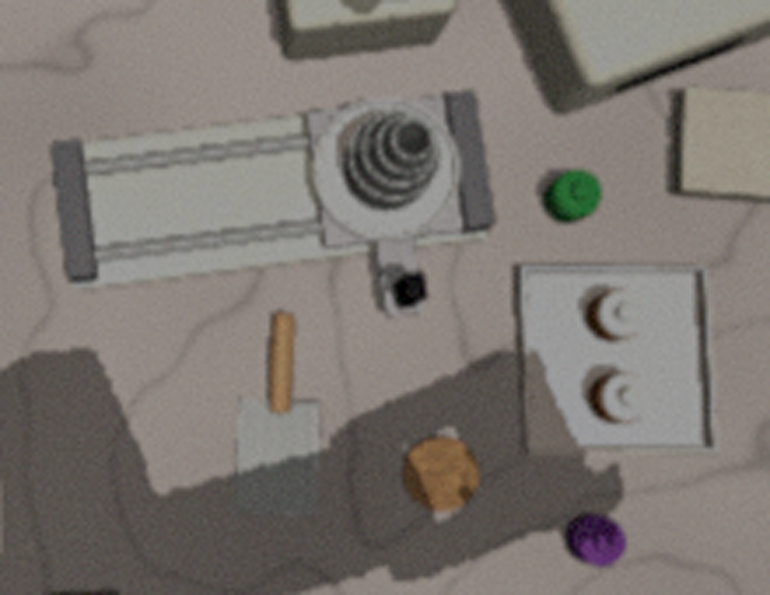

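View pics/s16c.png

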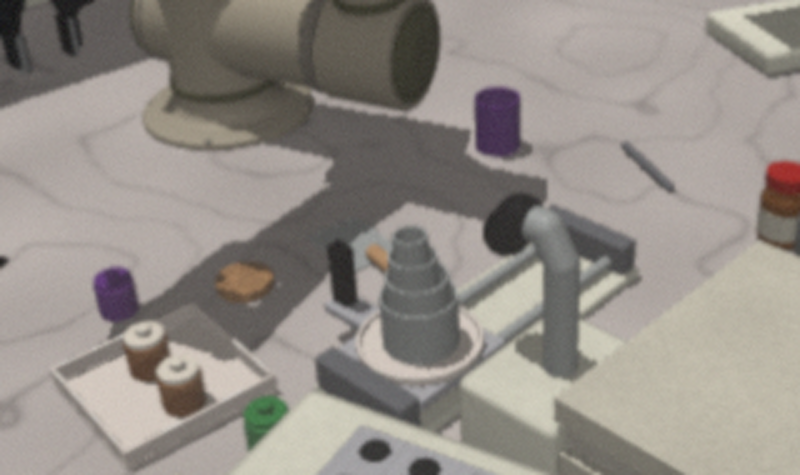

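View pics/t16f.png

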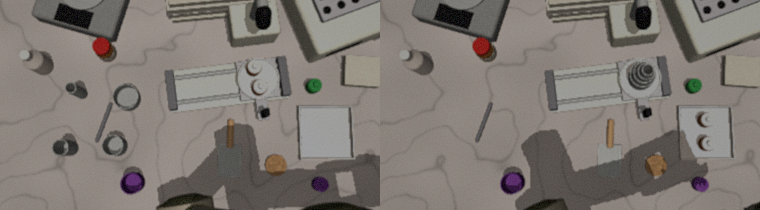

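The carriage is against the drying stop and the four beakers show evenly stepped rims. Both bottles are upright in the tray, and the bystanders are where they were (before/after comparison). Handing in.

```bash
python3 -c "
from rig import env
print(env.close_job())"
```

```text
the job is handed in; nothing more can be done
None
```

The job is done and handed in after about 65 s of robot time. Nothing failed in the last checks, but `close_job` reports no verdict.

- **Bottles:** I drew the carriage out to the loading stop (firm contact, 56 N), then took both amber bottles out and stood them upright in the white tray.
- **Beakers:** All four were there. With the carriage still at the loading stop, I nested them in size order in the dish. Each was lowered until it touched the floor below, at the height expected from the sizes given.
- **Carriage:** I slid it home 0.180 m to the drying stop, where it held still as the push rose to 34 N, then released the handle and moved clear.

**Last pictures:**
- The carriage is against the drying stop.
- The nest is upright and concentric with evenly stepped rims.
- Both bottles are upright in the tray.
- The bystanders and the green and purple look-alikes look unmoved by eye in the before/after top views, and I saw no knock.

**Disagreements:**
- The reported tool position was about 36 mm below where both cameras showed the fingertips. My first grip on the handle closed on air, so I allowed for that offset in every later move.
- The cameras put the dish and the first beaker (b1) 1–3 mm off the robot's frame. To avoid relying on that, I centred each beaker by squeezing it once and regripping it turned 90°.

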